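# Reagent row by height

## Task

Set up the reagent row: stand the four bottles in the grey spill tray in order of height, one centred on each round pad, with the shortest on the end pad that has the timer behind it and the tallest at the other end. Keep the bottles upright all the while and leave them standing free.

Things in the scene. Friction and masses are not known exactly. Their poses are not given: they have to be found in the camera images.
- pink_center (a point): pink bottle with a white cap, loose, upright and round about its z axis: 100 mm high over all, body 52 mm in diameter, shoulder ending 86 mm above its underside, above it the cap, 30 mm in diameter; this point is at its centre, 50 mm above its underside; z up
- bluecap_center (a point): white bottle with a blue cap, loose, upright and round about its z axis: 110 mm high over all, body 54 mm in diameter, shoulder ending 95 mm above its underside, above it the cap, 31 mm in diameter; this point is at its centre, 55 mm above its underside; z up
- redcap_center (a point): white bottle with a red cap, loose, upright and round about its z axis: 120 mm high over all, body 60 mm in diameter, shoulder ending 103 mm above its underside, above it the cap, 35 mm in diameter; this point is at its centre, 60 mm above its underside; z up
- brown_center (a point): brown bottle with a blue cap, loose, upright and round about its z axis: 142 mm high over all, body 68 mm in diameter, shoulder ending 122 mm above its underside, above it the cap, 39 mm in diameter; this point is at its centre, 71 mm above its underside; z up
- pad_1 (a point): centre of round dark pad 1 of the four pads (72 mm in diameter, flush with the floor) in one row, 85 mm apart, in a fixed grey spill tray, 112 x 364 mm, floor 4 mm thick, rim 12 mm high; pad 1 is at the tray's left end seen from the robot, pad 4 at its right end. This point is on the surface the bottle stands on (4 mm above the bench). x points across the tray, away from the robot, y along the row from pad 4 to pad 1, z up
- pad_2 (a point): centre of round dark pad 2 of the four pads (72 mm in diameter, flush with the floor) in one row, 85 mm apart, in a fixed grey spill tray, 112 x 364 mm, floor 4 mm thick, rim 12 mm high; pad 1 is at the tray's left end seen from the robot, pad 4 at its right end. This point is on the surface the bottle stands on (4 mm above the bench). x points across the tray, away from the robot, y along the row from pad 4 to pad 1, z up
- pad_3 (a point): centre of round dark pad 3 of the four pads (72 mm in diameter, flush with the floor) in one row, 85 mm apart, in a fixed grey spill tray, 112 x 364 mm, floor 4 mm thick, rim 12 mm high; pad 1 is at the tray's left end seen from the robot, pad 4 at its right end. This point is on the surface the bottle stands on (4 mm above the bench). x points across the tray, away from the robot, y along the row from pad 4 to pad 1, z up
- pad_4 (a point): centre of round dark pad 4 of the four pads (72 mm in diameter, flush with the floor) in one row, 85 mm apart, in a fixed grey spill tray, 112 x 364 mm, floor 4 mm thick, rim 12 mm high; pad 1 is at the tray's left end seen from the robot, pad 4 at its right end. This point is on the surface the bottle stands on (4 mm above the bench). x points across the tray, away from the robot, y along the row from pad 4 to pad 1, z up
- timer_center (a point): white bench timer, 28 x 66 x 58 mm high, fixed close behind the tray, behind pad 1 or pad 4, 90 mm from that pad's centre; a small fixed beaker (54 mm wide, 62 mm high) stands likewise behind the other end pad. This point is its centre. A tall drying oven stands at the left, from about 0.24 m left of the robot and 0.43 m ahead: draw the arm in before swinging past it

How it is judged:
At the end, for the whole second after the job is handed in: Counted from the end pad in front of the timer, the pads carry the 100, 110, 120 and 142 mm bottles in this order; each bottle's axis is within 13 mm of its pad's centre, it stands on the tray floor (within 6 mm in height), upright within 0.1 rad, released and at rest (((horizontal distance between timer_center and pad_1 below 0.15 m and horizontal distance between pink_center and pad_1 below 0.013 m and height (world z) of pink_center between 0.048 and 0.06 m and horizontal distance between bluecap_center and pad_2 below 0.013 m and height (world z) of bluecap_center between 0.053 and 0.065 m and horizontal distance between redcap_center and pad_3 below 0.013 m and height (world z) of redcap_center between 0.058 and 0.07 m and horizontal distance between brown_center and pad_4 below 0.013 m and height (world z) of brown_center between 0.069 and 0.081 m) or (horizontal distance between timer_center and pad_4 below 0.15 m and horizontal distance between pink_center and pad_4 below 0.013 m and height (world z) of pink_center between 0.048 and 0.06 m and horizontal distance between bluecap_center and pad_3 below 0.013 m and height (world z) of bluecap_center between 0.053 and 0.065 m and horizontal distance between redcap_center and pad_2 below 0.013 m and height (world z) of redcap_center between 0.058 and 0.07 m and horizontal distance between brown_center and pad_1 below 0.013 m and height (world z) of brown_center between 0.069 and 0.081 m)) and angle between each of pink_center, bluecap_center, redcap_center, brown_center's own z axis and vertical below 0.1 rad and linear speed of each of bottle_pink, bottle_bluecap, bottle_redcap, bottle_brown below 0.02 m/s); the robot touches nothing.
It fails at once if a bottle is tipped by more than about 35 degrees (angle between any of pink_center, bluecap_center, redcap_center, brown_center's own z axis and vertical above 0.6 rad).
It also fails if it takes over 99 s, if anything falls off the work surface, if the arm or the gripper's body presses on something with over 40 N, if the wrist force passes 120 N, or if a joint passes its speed limit or range.

## Robot

A 6-joint arm with a two-finger parallel gripper is mounted at the origin on a cart in front of the work surface, level with it; the furniture and walls round the work are solid. World frame = base frame: x ahead of the robot, y to its left, z up, the work surface at z = 0. Lengths are in m, angles in rad, forces in N, time in s.
With the tool pointing down it reaches from about 0.35 to 0.95 m from the base axis. Payload 17.4 kg.
Tool frame: the origin (TCP) lies midway between the tips of the shut fingers; the grasp point (between the pads) lies 19 mm behind it; z points along the fingers, y is the direction in which the jaws open and shut (so a half turn about z gives the same grasp; the last joint's range is limited). The gripper opens to 93 mm and grips with 3 to 60 N. Pads are 15 mm wide; open, the fingers measure 128 mm over their backs; the gripper's body (75 mm by 188 mm) begins 65 mm behind the grasp point.
Start: joints at [1.239, 0.116, 1.442, -0, 1.584, -0.038], TCP at [0.195, 0.646, 0.18] pointing down, gripper open.
Joint ranges: [-2.83, 2.83], [-0.83, 2.19], [0.07, 2.5], [-1.14, 4.28], [0.01, 3], [-2.97, 2.97]. Speed limits (rad/s): [1.89, 1.89, 2.22, 3.14, 3.14, 3.14].

## Interface

Orientations are given as a unit quaternion [w, x, y, z].
In Python, from bench import * gives the robot as it stands.
- The arm moves only by the shell command python3 -m crank 'ROWS' [OPENING] [FORCE]. ROWS is a JSON object of lists of equal length, an entry for each row: "offset": the shift along the tool's x, y, z in mm, a list of three; "rotation": the turn, a rotation vector about the tool's x, y, z in rad, a list of three. A call has 1 to 12 rows; each row shifts and turns the pose as measured when the row begins, along the tool's axes as they then stand; what a row does not reach is not made up. A row lasts 1/8 s, in which the tool goes at most 62.5 mm and 10.7 degrees, less where a joint would pass 70% of its speed; a pose out of reach is approached as far as the arm can. A call is refused whole if a number of a shift passes 62.5 or a number of a turn 0.188, either way. A call with a gripper value outside its range is refused whole. OPENING is the finger opening in mm, from 0 to 93, set as the call begins (- or left out, the last holds). The fingers move at their own pace and stop on an object; FORCE is the grip in N (left out, the last holds). Time passes only in rows, so rows that do not move let the fingers close. It gives the time, the measured TCP pose, the force and the opening at its end, in the units of the state.
- state(): the state, without advancing time (a new reading comes with each control period).
- capture(name): name is "side" or "top" or "wrist"; returns (picture, depth): 400x640x3 uint8, red, green, blue; 400x640 float32, m along the optical axis (not along the pixel's ray), 0 where there is no reading.
- camera_params(name): a dict with "fov_y" (degrees; the focal length in pixels is half the picture's height over the tangent of half this angle, whatever the lens; pixels are square), "cx", "cy" (the principal point, pixels), "cam_to_world" (4x4, takes a point from camera to world coordinates). Camera axes: x right, y down, z forward; pixel columns grow to the right and rows downward; lengths in m; the calibration is good to about 2 mm. A picture is of the moment at which its call begins: read the wrist's pose just before it. camera_params takes no time and is no camera call; for the wrist camera it gives the pose at the moment of the call.
- hand_in(): hands the job in, once; it reports no verdict.
The state is a dict: "time_s": time; "joints": joint angles; "qvel": joint speeds; "joint_efforts": joint torques, N m; "tcp_pos": TCP position; "ee_rot": TCP orientation; "contact_force": force on the tool from outside, world axes, zero at the start; "moment": the same for the moment, N m; "grip_width": finger opening in m.
Only numpy, scipy, OpenCV 4.12 (cv2) and the standard library are available. Lean on these libraries where they do the work, as an engineer would, in place of code of your own. Each camera call takes 0.05 s, during which the arm holds its last target.

## Working session

There is one attempt and no reset: what is moved stays moved. The work goes in short steps, Python scripts to look and compute and a shell command to move; the robot and the scene stay as the last step left them, time stands still between calls to the robot, and variables do not carry over. Pictures are saved under pics/ and viewed, and the job is handed in when it is done.

```bash
ls; mkdir -p pics; python3 - <<'E'
from bench import *
import cv2,numpy as np
s=state();print(s)
for n in ["side","top","wrist"]:
    p=camera_params(n);print(n,p["fov_y"],p["cx"],p["cy"],np.round(p["cam_to_world"],4).tolist())
    im,d=capture(n);cv2.imwrite(f"pics/{n}0.png",im[:,:,::-1]);np.savez(f"pics/{n}0.npz",im=im,d=d,T=p["cam_to_world"])
E
```

```text
pics
{'time_s': 0.0, 'joints': array([ 1.23919754e+00,  1.16463737e-01,  1.44223485e+00, -2.12802603e-05,
        1.58400277e+00, -3.78129243e-02]), 'qvel': array([ 0.00024331, -0.00083278,  0.00046777, -0.0015658 , -0.00130313,
        0.00041352]), 'joint_efforts': array([ 1.94560322e-03, -7.21262026e+01, -6.22619247e+01,  7.80521845e-02,
        2.39885529e-02, -9.04153740e-05]), 'tcp_pos': array([0.19541093, 0.6458454 , 0.17933909]), 'ee_rot': array([-9.13527075e-05,  1.46365349e-01,  9.89230447e-01, -5.46877524e-04]), 'contact_force': array([-0.2448684 ,  0.58604435, -0.7436288 ]), 'moment': array([-0.00826413,  0.00433589, -0.00283513]), 'grip_width': 0.09319598662548355}
side 42.368298500062416 330.0483425467869 196.28425056254238 [[0.9991, -0.0031, -0.0429, 0.6257], [0.0384, -0.3869, 0.9213, -1.1647], [-0.0194, -0.9221, -0.3865, 0.54], [0.0, 0.0, 0.0, 1.0]]
top 50.91933783581135 324.93130416197613 197.95424791102064 [[0.0211, -0.9988, 0.0432, 0.535], [-0.9996, -0.0218, -0.0162, -0.0638], [0.0171, -0.0429, -0.9989, 0.9398], [0.0, 0.0, 0.0, 1.0]]
wrist 60.32382754230735 323.0938684379484 207.6298837910537 [[0.2886, 0.9298, 0.2284, 0.1328], [0.9574, -0.2802, -0.0691, 0.6652], [-0.0002, 0.2386, -0.9711, 0.3838], [0.0, 0.0, 0.0, 1.0]]
```

View pics/side0.png

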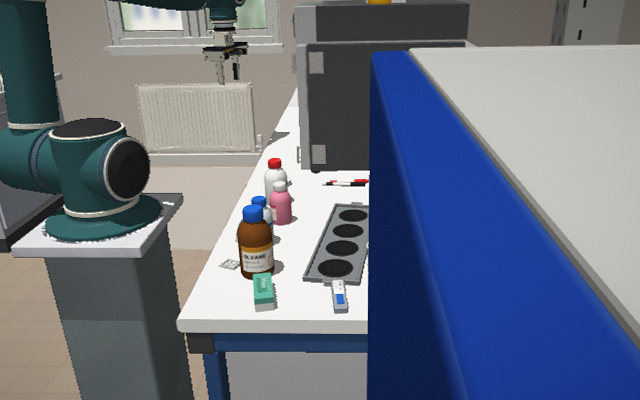

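View pics/top0.png

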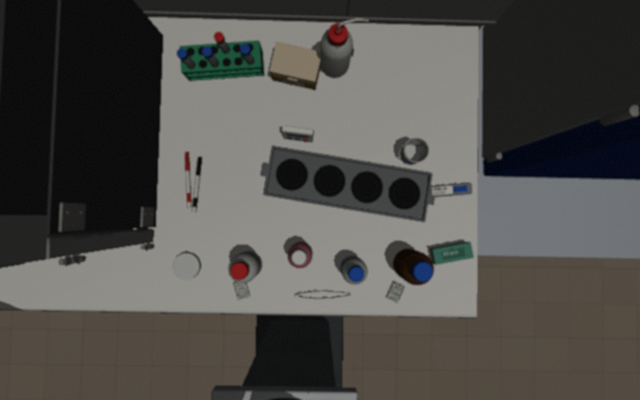

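View pics/wrist0.png

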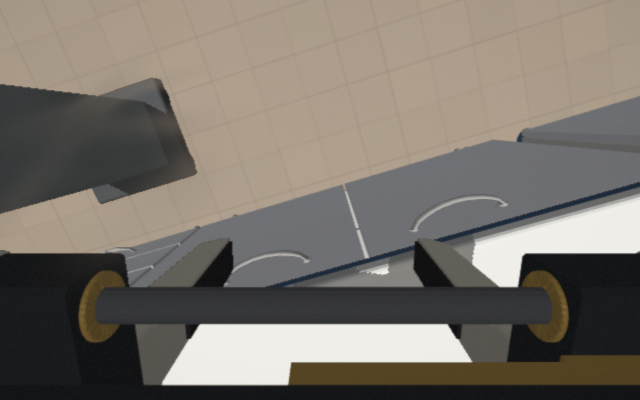

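The top view shows the timer at (298,132), behind pad 1 at (292,174), and the beaker at (412,150), behind pad 4 at (404,193). So the order is pink→1, bluecap→2, redcap→3, brown→4. Top-view caps: red (240,270), white (299,257), blue (356,273), brown's blue (423,271). The side view shows the same caps at (274,162), (280,186), (260,202) and (253,213).

```bash
cat > h.py <<'E'
import numpy as np,cv2
from bench import *
def K(n):
    p=camera_params(n); return 200/np.tan(np.radians(p["fov_y"])/2),p["cx"],p["cy"]
def ray(n,T,u,v):
    f,cx,cy=K(n); d=np.array([(u-cx)/f,(v-cy)/f,1.]); return T[:3,3],T[:3,:3]@d
def onplane(n,T,u,v,z):
    o,d=ray(n,T,u,v); return o+d*(z-o[2])/d[2]
def tri(r1,r2):
    A=np.c_[r1[1],-r2[1]]; t=np.linalg.lstsq(A,r2[0]-r1[0],rcond=None)[0]
    a=r1[0]+t[0]*r1[1];b=r2[0]+t[1]*r2[1]; return (a+b)/2,np.linalg.norm(a-b)
def cloud(n,T,d):
    f,cx,cy=K(n); v,u=np.mgrid[:400,:640]
    P=np.stack([(u-cx)/f*d,(v-cy)/f*d,d],-1); return P@T[:3,:3].T+T[:3,3]
E
python3 - <<'E'
from h import *
D={n:np.load(f"pics/{n}0.npz") for n in("top","side")}
im=D["top"]["im"];T=D["top"]["T"];P=cloud("top",T,D["top"]["d"])
hsv=cv2.cvtColor(im,cv2.COLOR_RGB2HSV)
print("table z",np.median(P[200:240,450:470,2]),P[100,300],)
# pads
g=im.max(2)
m=(g<28).astype(np.uint8);m[:140]=0;m[225:]=0;m[:,:265]=0;m[:,435:]=0
pads=[]
for c in cv2.findContours(m,cv2.RETR_EXTERNAL,cv2.CHAIN_APPROX_NONE)[0]:
    if cv2.contourArea(c)<300: continue
    (u,v),ax,_=cv2.fitEllipse(c); w=onplane("top",T,u,v,.004);pads.append(w);print("pad",round(u,1),round(v,1),np.round(ax,1),w.round(4),"depthz",np.median(P[int(v)-5:int(v)+6,int(u)-5:int(u)+6,2]).round(4))
pads=sorted(pads,key=lambda w:-w[1]);print("gaps",[np.linalg.norm(a-b).round(4) for a,b in zip(pads,pads[1:])])
w=P[110:150,275:320];print("timer top z",np.percentile(w[...,2],98))
# cloud bottle tops
for n,(u,v) in dict(red=(240,270),pink=(299,257),blue=(356,273),brown=(423,271)).items():
    Q=P[v-30:v+30,u-32:u+32].reshape(-1,3);t=np.percentile(Q[:,2],99.5);q=Q[(Q[:,2]>t-.004)&(Q[:,2]<t+.01)]
    print(n,"depth cap",((q.max(0)+q.min(0))/2).round(4),(q.max(0)-q.min(0)).round(4),len(q))
z=np.zeros((400,640,3),np.uint8)
a=cv2.resize(im[125:325,160:480],None,fx=2.5,fy=2.5);a=np.clip(a.astype(int)*2,0,255).astype(np.uint8);cv2.imwrite("pics/t1.png",a[:,:,::-1])
b=cv2.resize(D["side"]["im"][140:300,200:400],None,fx=3.5,fy=3.5);cv2.imwrite("pics/s1.png",b[:,:,::-1])
E
```

```text
table z -0.0003546540213777427 [ 0.7954761  -0.01816102  0.00181037]
pad 403.8 193.1 [29.1 29.7] [ 0.5903 -0.2554  0.004 ] depthz 0.0047
pad 366.5 186.7 [29.2 29.5] [ 0.6027 -0.1714  0.004 ] depthz 0.0046
pad 329.0 180.4 [29.3 29.7] [ 0.6149 -0.0873  0.004 ] depthz 0.0047
pad 291.4 174.1 [29.3 29.7] [ 0.6271 -0.0031  0.004 ] depthz 0.0048
gaps [np.float64(0.0851), np.float64(0.0849), np.float64(0.0849)]
timer top z 0.059610309901783495
red depth cap [0.4266 0.0877 0.1219] [0.0331 0.031  0.0055] 180
pink depth cap [ 0.4528 -0.0264  0.1012] [0.0279 0.0279 0.0048] 129
blue depth cap [ 0.4246 -0.1414  0.1109] [0.0276 0.0279 0.005 ] 158
brown depth cap [ 0.435  -0.2647  0.1431] [0.0377 0.0362 0.0057] 274
```

View pics/t1.png

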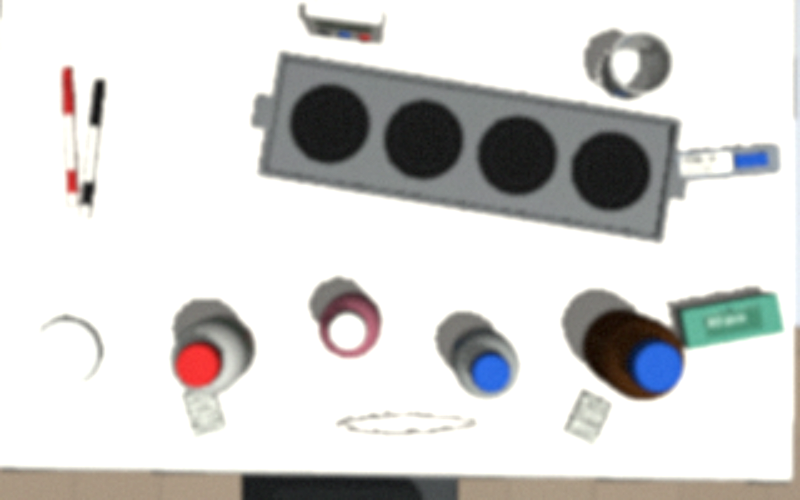

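View pics/s1.png

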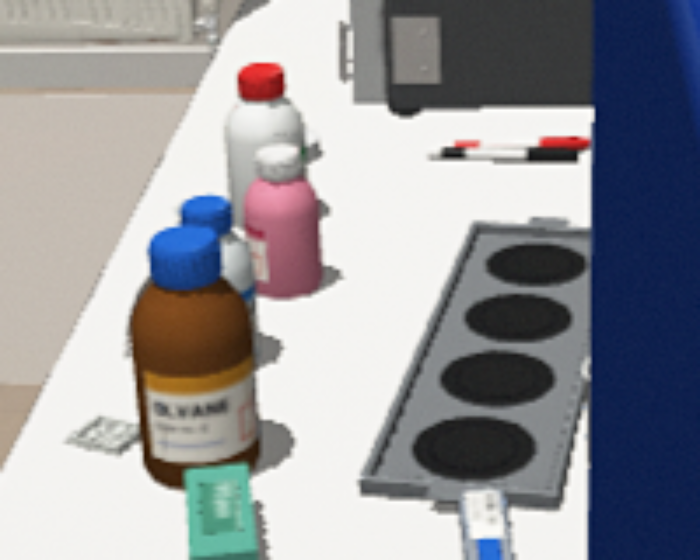

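```bash
python3 - <<'E'
from h import *
D={n:np.load(f"pics/{n}0.npz") for n in("top","side")}
Q=cloud("side",D["side"]["T"],D["side"]["d"]);im=D["side"]["im"]
hsv=cv2.cvtColor(im,cv2.COLOR_RGB2HSV)
# caps: cluster side mask, triangulate with top cap-top centre pixel
Tt=D["top"]["T"];Ts=D["side"]["T"];ht=cv2.cvtColor(D["top"]["im"],cv2.COLOR_RGB2HSV)
def cen(h,lo,hi,box,s=120,lab=''):
    m=np.zeros(h.shape[:2],np.uint8);x0,y0,x1,y1=box
    k=h[y0:y1,x0:x1];m[y0:y1,x0:x1]=((k[...,0]>=lo)&(k[...,0]<=hi)&(k[...,1]>s)) if lo<170 else (((k[...,0]>=lo)|(k[...,0]<8))&(k[...,1]>s))
    c=max(cv2.findContours(m,cv2.RETR_EXTERNAL,cv2.CHAIN_APPROX_NONE)[0],key=cv2.contourArea)
    return cv2.boundingRect(c)
for n,(lo,hi,bt,bs,H) in dict(red=(170,0,(225,255,258,285),(262,152,288,172),.120),blue=(95,125,(342,258,372,288),(248,194,270,208),.110),brown=(95,125,(405,255,440,285),(238,203,268,224),.142)).items():
    a=cen(ht,lo,hi,bt);b=cen(hsv,lo,hi,bs)
    ua,va=a[0]+a[2]/2-.5,a[1]+a[3]/2-.5;ub,vb=b[0]+b[2]/2-.5,b[1]+b[3]/2-.5
    p,e=tri(ray("top",Tt,ua,va),ray("side",Ts,ub,vb))
    print(n,a,b,"tri",p.round(4),"miss",e.round(4),"top-ray@H",onplane("top",Tt,ua,va,H-.005).round(4))
for n,c in dict(red=(.4266,.0877),pink=(.4528,-.0264),blue=(.4246,-.1414),brown=(.435,-.2647)).items():
    k=Q.reshape(-1,3);k=k[(np.hypot(k[:,0]-c[0],k[:,1]-c[1])<.045)&(k[:,2]>.02)]
    from scipy.optimize import least_squares
    t=np.percentile(k[:,2],99)
    body=k[(k[:,2]<.065)&(k[:,2]>.025)]
    r={'red':.03,'pink':.026,'blue':.027,'brown':.034}[n]
    f=least_squares(lambda x:np.hypot(body[:,0]-x[0],body[:,1]-x[1])-r,c,loss='soft_l1',f_scale=.002)
    print(n,"side depth top",t.round(4),"body fit",f.x.round(4),len(body),np.abs(f.fun).mean().round(4))
E
```

```text
red (230, 262, 18, 18) (268, 158, 13, 11) tri [0.4247 0.0892 0.1076] miss 0.0004 top-ray@H [0.4259 0.0878 0.115 ]
blue (348, 266, 16, 16) (248, 196, 18, 12) tri [ 0.4201 -0.1418  0.099 ] miss 0.0043 top-ray@H [ 0.423 -0.141  0.105]
brown (411, 261, 22, 21) (243, 203, 23, 20) tri [ 0.4349 -0.2655  0.1295] miss 0.0029 top-ray@H [ 0.4344 -0.2639  0.137 ]
red side depth top 0.1199 body fit [0.4273 0.0846] 122 0.0013
pink side depth top 0.0999 body fit [ 0.4534 -0.03  ] 335 0.0015
blue side depth top 0.1102 body fit [ 0.4238 -0.145 ] 54 0.0009
brown side depth top 0.1419 body fit [ 0.4349 -0.269 ] 621 0.001
```

The two views agree on heights: 0.100, 0.110, 0.120 and 0.142. In y they differ by about 3.5 mm. I'll check the pads in the side view the same way and write a planner for the offsets.

```bash
cat >> h.py <<'E'
from scipy.spatial.transform import Rotation as R
def Rt():
    s=state();q=s["ee_rot"];return s["tcp_pos"],R.from_quat([q[1],q[2],q[3],q[0]])
def toolat(yawdeg): # tool z down, tool y at yaw
    a=np.radians(yawdeg);y=np.array([np.cos(a),np.sin(a),0]);z=np.array([0,0,-1.]);return R.from_matrix(np.c_[np.cross(y,z),y,z])
def plan(wps,p=None,r=None):
    """wps: list of (xyz, yaw|None, nrows)"""
    p0,r0=Rt() if p is None else (p,r)
    for xyz,yaw,n in wps:
        r1=toolat(yaw) if yaw is not None else r0
        dv=(r0.inv()*r1).as_rotvec()/n; dp=(np.array(xyz)-p0)/n; rr=r0
        for i in range(n):
            print((rr.inv().apply(dp)*1000).round(0).astype(int).tolist(),dv.round(3).tolist())
            rr=rr*R.from_rotvec(dv)
        p0,r0=np.array(xyz),r1
        print('--')
E
python3 - <<'E'
from h import *
D=np.load("pics/side0.npz");im=D["im"];T=D["T"]
m=(im.max(2)<50).astype(np.uint8);m[:202]=0;m[282:]=0;m[:,:310]=0;m[:,368:]=0
for c in cv2.findContours(m,cv2.RETR_EXTERNAL,cv2.CHAIN_APPROX_NONE)[0]:
    if cv2.contourArea(c)<100: continue
    (u,v),ax,_=cv2.fitEllipse(c);print(round(u,1),round(v,1),np.round(ax,1),onplane("side",T,u,v,.004).round(4))
P=cloud("top",np.load("pics/top0.npz")["T"],np.load("pics/top0.npz")["d"])
k=P.reshape(-1,3);k=k[(k[:,1]>.15)&(k[:,2]>.1)&(k[:,0]>.2)];print("oven min x,y",np.percentile(k,1,axis=0))
plan([((.135,.42,.18),None,4),((.15,.37,.18),35,4),((.28,.23,.18),-8.3,4)])
E
```

```text
334.9 267.7 [16.4 33.4] [ 0.5903 -0.2598  0.004 ]
341.7 247.7 [13.8 31. ] [ 0.6026 -0.1753  0.004 ]
347.6 230.3 [11.8 28.7] [ 0.6149 -0.0912  0.004 ]
352.8 215.0 [10.4 26.8] [ 0.6271 -0.0069  0.004 ]
oven min x,y [0.47307487 0.28136567 0.10716208]
[-2, -58, 0] [0.0, 0.0, 0.0]
[-2, -58, 0] [0.0, 0.0, 0.0]
[-2, -58, 0] [0.0, 0.0, 0.0]
[-2, -58, 0] [0.0, 0.0, 0.0]
--
[-7, -11, 0] [-0.0, 0.0, 0.167]
[-9, -10, 0] [-0.0, 0.0, 0.167]
[-10, -8, 0] [-0.0, 0.0, 0.167]
[-12, -6, 0] [-0.0, 0.0, 0.167]
--
[-47, 7, 0] [0.0, 0.0, 0.189]
[-45, 15, 0] [0.0, 0.0, 0.189]
[-42, 24, 0] [0.0, 0.0, 0.189]
[-36, 31, 0] [0.0, 0.0, 0.189]
--
```

The pads show the same constant offset in y as the bottles (side −4 mm relative to top). So relative positions are consistent, and I'll use the mean (top y − 2 mm).

```bash
python3 -m crank '{"offset":[[-2,-58,0],[-2,-58,0],[-2,-58,0],[-2,-58,0],[-7,-11,0],[-9,-10,0],[-10,-8,0],[-12,-6,0]],"rotation":[[0,0,0],[0,0,0],[0,0,0],[0,0,0],[0,0,0.167],[0,0,0.167],[0,0,0.167],[0,0,0.167]]}'
python3 - <<'E'
from h import *
plan([((.29,.22,.18),-8.3,5),((.38,.08,.18),-8.3,4),((.453,-.028,.16),-8.3,3)])
E
```

```text
time_s: 1.15
tcp_pos: [0.148, 0.3622, 0.1765]
ee_rot: [0.0, 0.471, 0.882, -0.002]
contact_force: [-0.2, 0.5, -0.1]
grip_width: 0.0929
[-39, 8, -1] [-0.0, 0.001, 0.147]
[-38, 13, -1] [-0.0, 0.001, 0.147]
[-35, 19, -1] [-0.0, 0.001, 0.147]
[-32, 24, -1] [-0.0, 0.001, 0.147]
[-28, 28, -1] [-0.0, 0.001, 0.147]
--
[-31, 27, 0] [0.0, 0.0, 0.0]
[-31, 27, 0] [0.0, 0.0, 0.0]
[-31, 27, 0] [0.0, 0.0, 0.0]
[-31, 27, 0] [0.0, 0.0, 0.0]
--
[-32, 29, 7] [0.0, 0.0, 0.0]
[-32, 29, 7] [0.0, 0.0, 0.0]
[-32, 29, 7] [0.0, 0.0, 0.0]
--
```

```bash
python3 -m crank '{"offset":[[-39,8,-1],[-38,13,-1],[-35,19,-1],[-32,24,-1],[-28,28,-1],[-31,27,0],[-31,27,0],[-31,27,0],[-31,27,0],[-32,29,7],[-32,29,7],[-32,29,7]],"rotation":[[0,0,0.147],[0,0,0.147],[0,0,0.147],[0,0,0.147],[0,0,0.147],[0,0,0],[0,0,0],[0,0,0],[0,0,0],[0,0,0],[0,0,0],[0,0,0]]}'
python3 - <<'E'
from h import *
print(state()["joints"].round(2))
plan([((.453,-.0284,.14),-8.3,1),((.453,-.0284,.026),-8.3,4)])
im,d=capture("wrist");cv2.imwrite("pics/w1.png",im[:,:,::-1])
E
```

```text
time_s: 2.65
tcp_pos: [0.4495, -0.0429, 0.1614]
ee_rot: [0.002, 0.764, 0.645, -0.0]
contact_force: [-0.2, 0.1, -0.2]
grip_width: 0.0928
[-0.15 -0.39  1.92 -0.    1.6   0.02]
[15, 1, 21] [0.003, 0.002, -0.024]
--
[0, 0, 29] [0.0, 0.0, 0.0]
[0, 0, 29] [0.0, 0.0, 0.0]
[0, 0, 29] [0.0, 0.0, 0.0]
[0, 0, 29] [0.0, 0.0, 0.0]
--
```

View pics/w1.png

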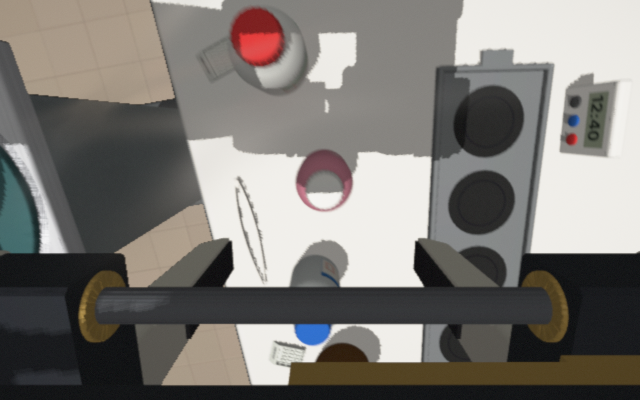

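The wrist view confirms the timer (595,120) stands behind pad 1. Pink (324,180) is laterally midway between the jaws. I'm correcting the position at this height, then descending.

```bash
python3 -m crank '{"offset":[[12,1,10],[0,0,0]],"rotation":[[0.003,0.002,-0.024],[0,0,0]]}'
python3 - <<'E'
from h import *
plan([((.453,-.0284,.13),-8.3,1),((.453,-.0284,.028),-8.3,4)])
T=camera_params("wrist")["cam_to_world"]; im,d=capture("wrist"); P=cloud("wrist",T,d).reshape(-1,3)
k=P[(np.hypot(P[:,0]-.453,P[:,1]+.028)<.04)&(P[:,2]>.096)&(P[:,2]<.104)];print(len(k),(k.max(0)+k.min(0))/2,k.max(0)-k.min(0))
E
```

```text
time_s: 2.95
tcp_pos: [0.4537, -0.0343, 0.1484]
ee_rot: [-0.001, 0.757, 0.653, -0.002]
contact_force: [-0.1, 1.1, -0.4]
grip_width: 0.093
[6, -1, 18] [-0.003, 0.002, -0.002]
--
[0, 0, 26] [0.0, 0.0, 0.0]
[0, 0, 26] [0.0, 0.0, 0.0]
[0, 0, 26] [0.0, 0.0, 0.0]
[0, 0, 26] [0.0, 0.0, 0.0]
--
1174 [ 0.45263775 -0.02799262  0.09877964] [0.03059883 0.03038414 0.00549258]
```

```bash
python3 -m crank '{"offset":[[6,-1,18],[0,0,0],[0,0,26],[0,0,26],[0,0,26],[0,0,25],[0,0,0]],"rotation":[[-0.003,0.002,0],[0,0,0],[0,0,0],[0,0,0],[0,0,0],[0,0,0],[0,0,0]]}'
python3 - <<'E'
from h import *
plan([((.453,-.0284,.028),-8.3,1)])
E
```

```text
time_s: 3.88
tcp_pos: [0.4535, -0.0252, 0.0257]
ee_rot: [0.002, 0.756, 0.655, 0.002]
contact_force: [-0.6, -1.0, 0.2]
grip_width: 0.0932
[-3, 0, -2] [0.005, -0.001, 0.003]
--
```

```bash
python3 -m crank '{"offset":[[-3,0,-2],[0,0,0]],"rotation":[[0.005,0,0.003],[0,0,0]]}' && python3 -m crank '{"offset":[[0,0,0],[0,0,0],[0,0,0],[0,0,0],[0,0,0],[0,0,0],[0,0,0],[0,0,0]],"rotation":[[0,0,0],[0,0,0],[0,0,0],[0,0,0],[0,0,0],[0,0,0],[0,0,0],[0,0,0]]}' 40 25
```

```text
time_s: 4.12
tcp_pos: [0.454, -0.0283, 0.0302]
ee_rot: [0.001, 0.756, 0.654, 0.001]
contact_force: [0.1, 0.6, -0.2]
grip_width: 0.0929
time_s: 5.12
tcp_pos: [0.4539, -0.0282, 0.0324]
ee_rot: [0.0, 0.756, 0.654, 0.001]
contact_force: [-2.0, -0.5, 0.5]
grip_width: 0.0423
```

```bash
python3 -m crank '{"offset":[[0,0,-10],[0,0,-20],[0,0,-20],[0,0,0]],"rotation":[[0,0,0],[0,0,0],[0,0,0],[0,0,0]]}'
python3 - <<'E'
from h import *
# pads mean of cams
plan([((.627,-.005,.08),-8.3,6)])
E
```

```text
time_s: 5.62
tcp_pos: [0.4539, -0.0283, 0.0846]
ee_rot: [0.001, 0.756, 0.654, 0.001]
contact_force: [0.9, -1.4, -1.9]
grip_width: 0.0424
[8, 28, 1] [0.0, -0.0, -0.0]
[8, 28, 1] [0.0, -0.0, -0.0]
[8, 28, 1] [0.0, -0.0, -0.0]
[8, 28, 1] [0.0, -0.0, -0.0]
[8, 28, 1] [0.0, -0.0, -0.0]
[8, 28, 1] [0.0, -0.0, -0.0]
--
```

The opening stopped at 42 mm, not the 52 mm body diameter. I'll look before moving on.

```bash
python3 - <<'E'
from h import *
a,_=capture("wrist");b,_=capture("side")
cv2.imwrite("pics/w2.png",a[:,:,::-1]);cv2.imwrite("pics/s2.png",cv2.resize(b[100:300,180:400],None,fx=3,fy=3)[:,:,::-1])
E
```

```text
(no output)
```

View pics/w2.png

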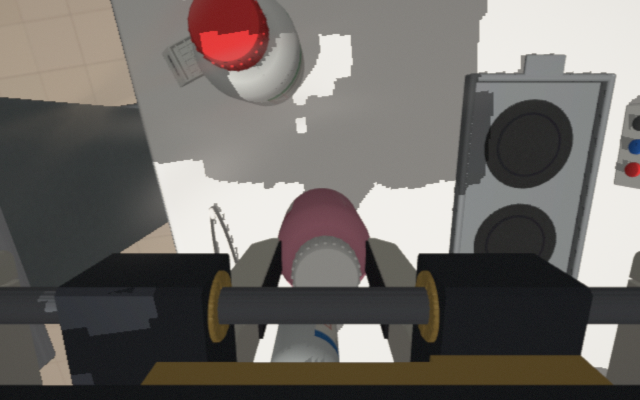

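View pics/s2.png

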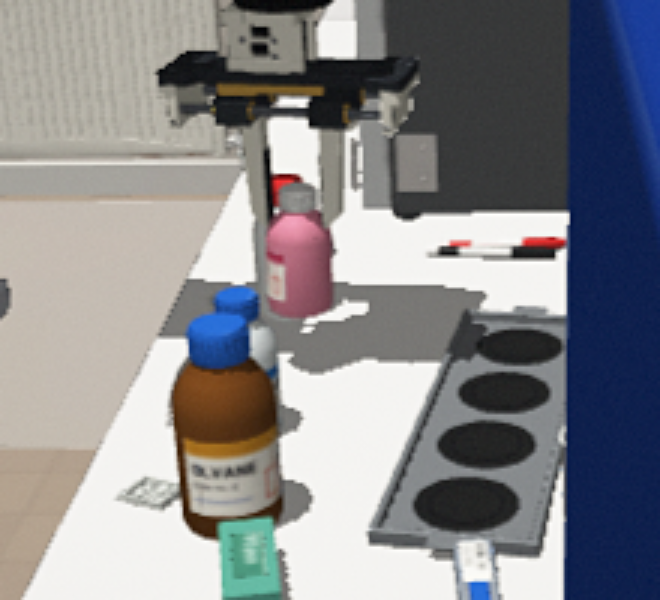

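```bash
python3 - <<'E'
from h import *
for n in("side","wrist"):
    T=camera_params(n)["cam_to_world"]; im,d=capture(n); P=cloud(n,T,d)
    hsv=cv2.cvtColor(im,cv2.COLOR_RGB2HSV);m=(hsv[...,0]>155)&(hsv[...,0]<176)&(hsv[...,1]>70)&(d>0)
    k=P[m];k=k[np.hypot(k[:,0]-.4539,k[:,1]+.03)<.05];
    print(n,len(k),np.percentile(k[:,2],[1,99]).round(4))
    for z in np.arange(.04,.15,.01):
        q=k[(k[:,2]>z)&(k[:,2]<z+.01)]
        if len(q)>5: print(round(z,3),len(q),np.percentile(q[:,0],[1,99]).round(4),np.percentile(q[:,1],[1,99]).round(4))
    a=P.reshape(-1,3);a=a[(np.hypot(a[:,0]-.4539,a[:,1]+.03)<.014)];print("top",np.percentile(a[:,2],[90,99]))
E
```

```text
side 610 [0.0542 0.1337]
0.05 51 [0.432  0.4759] [-0.06  -0.045]
0.06 67 [0.4329 0.4766] [-0.0622 -0.0423]
0.07 61 [0.4447 0.4767] [-0.0627 -0.0418]
0.08 58 [0.4456 0.4771] [-0.0595 -0.0401]
0.09 70 [0.4324 0.4775] [-0.0615 -0.039 ]
0.1 87 [0.4308 0.4779] [-0.06  -0.039]
0.11 84 [0.4311 0.4782] [-0.0591 -0.0345]
0.12 106 [0.4319 0.4722] [-0.0551 -0.0295]
0.13 24 [0.4329 0.4688] [-0.0489 -0.0261]
top [0.15079543 0.47134959]
wrist 4145 [0.0642 0.1305]
0.05 7 [0.444  0.4522] [-0.006  -0.0047]
0.06 96 [0.4369 0.4688] [-0.0106 -0.0044]
0.07 129 [0.4376 0.472 ] [-0.0133 -0.004 ]
0.08 153 [0.4373 0.4724] [-0.013  -0.0036]
0.09 194 [0.4335 0.4729] [-0.0132 -0.0033]
0.1 240 [0.4332 0.4733] [-0.0132 -0.0029]
0.11 885 [0.4321 0.4766] [-0.0228 -0.0033]
0.12 2344 [0.4318 0.4745] [-0.0393 -0.0061]
0.13 97 [0.4385 0.4664] [-0.0234 -0.0127]
top [0.15067496 0.15124341]
```

Pink is held: top at 0.151, base about 51 mm up, near-upright. I'm moving it to pad 1.

```bash
python3 -m crank '{"offset":[[4,15,1],[8,28,1],[8,28,1],[8,28,1],[8,28,1],[8,28,1],[4,13,1],[0,0,0]],"rotation":[[0,0,0],[0,0,0],[0,0,0],[0,0,0],[0,0,0],[0,0,0],[0,0,0],[0,0,0]]}'
python3 - <<'E'
from h import *
plan([((.627,-.005,.055),-8.3,1)])
E
```

```text
time_s: 6.82
tcp_pos: [0.628, -0.0041, 0.0667]
ee_rot: [-0.004, 0.757, 0.654, -0.004]
contact_force: [0.6, -1.0, -2.5]
grip_width: 0.0426
[-1, -1, 12] [-0.011, 0.0, -0.0]
--
```

```bash
python3 -m crank '{"offset":[[-1,-1,12],[0,0,7],[0,0,5],[0,0,0]],"rotation":[[-0.008,0,0],[0,0,0],[0,0,0],[0,0,0]]}'
python3 - <<'E'
from h import *
plan([((.627,-.005,.0375),-8.3,1)])
E
```

```text
time_s: 7.32
tcp_pos: [0.6243, -0.0053, 0.0408]
ee_rot: [-0.001, 0.757, 0.654, -0.001]
contact_force: [0.5, -0.8, -0.9]
grip_width: 0.0421
[1, 3, 3] [-0.003, 0.001, -0.001]
--
```

```bash
python3 -m crank '{"offset":[[0,2,2],[0,0,1],[0,0,0]],"rotation":[[-0.003,0,0],[0,0,0],[0,0,0]]}'
```

```text
time_s: 7.7
tcp_pos: [0.6267, -0.0057, 0.0382]
ee_rot: [0.001, 0.757, 0.654, 0.0]
contact_force: [0.0, -0.9, -0.4]
grip_width: 0.0424
```

```bash
python3 -m crank '{"offset":[[0,0,1],[0,0,0],[0,0,0],[0,0,0],[0,0,0],[0,0,0]],"rotation":[[0,0,0],[0,0,0],[0,0,0],[0,0,0],[0,0,0],[0,0,0]]}' 80
python3 - <<'E'
from h import *
a,_=capture("wrist")
cv2.imwrite("pics/w3.png",a[:,:,::-1])
E
```

```text
time_s: 8.45
tcp_pos: [0.6273, -0.0057, 0.0381]
ee_rot: [0.001, 0.757, 0.654, 0.001]
contact_force: [0.2, 0.4, 0.5]
grip_width: 0.0798
```

View pics/w3.png

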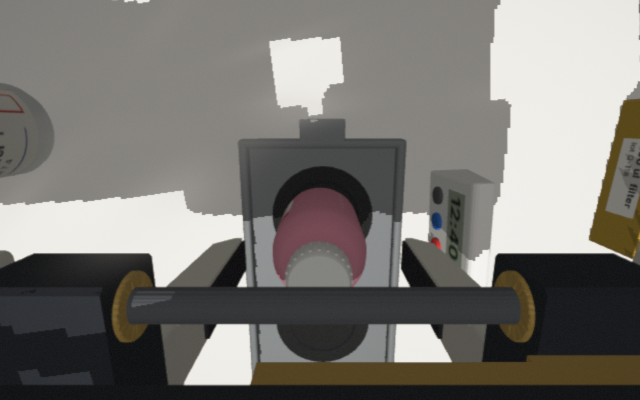

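Pink stands free on pad 1 (bottle at (320,240), pad ring around it). I'm raising the arm and going for bluecap at (0.4242, −0.1434).

```bash
python3 -m crank '{"offset":[[0,0,-20],[0,0,-40],[0,0,-50],[0,0,-25],[0,0,0]],"rotation":[[0,0,0],[0,0,0],[0,0,0],[0,0,0],[0,0,0]]}' 
python3 - <<'E'
from h import *
plan([((.4242,-.1434,.16),-8.3,6)])
E
```

```text
time_s: 9.12
tcp_pos: [0.6269, -0.0056, 0.1831]
ee_rot: [0.002, 0.757, 0.654, 0.002]
contact_force: [0.4, -0.4, -0.1]
grip_width: 0.0798
[-28, -30, 4] [0.001, -0.0, -0.0]
[-28, -30, 4] [0.001, -0.0, -0.0]
[-28, -30, 4] [0.001, -0.0, -0.0]
[-28, -30, 4] [0.001, -0.0, -0.0]
[-28, -30, 4] [0.001, -0.0, -0.0]
[-28, -30, 4] [0.001, -0.0, -0.0]
--
```

```bash
python3 -m crank '{"offset":[[-28,-30,4],[-28,-30,4],[-28,-30,4],[-28,-30,4],[-28,-30,4],[-28,-30,4],[0,0,0]],"rotation":[[0,0,0],[0,0,0],[0,0,0],[0,0,0],[0,0,0],[0,0,0],[0,0,0]]}' 93
python3 - <<'E'
from h import *
plan([((.4242,-.1434,.14),-8.3,1),((.4242,-.1434,.032),-8.3,4)])
T=camera_params("wrist")["cam_to_world"]; im,d=capture("wrist"); P=cloud("wrist",T,d).reshape(-1,3)
k=P[(np.hypot(P[:,0]-.424,P[:,1]+.143)<.04)&(P[:,2]>.104)&(P[:,2]<.114)];print(len(k),(k.max(0)+k.min(0))/2,k.max(0)-k.min(0))
k=P[(np.hypot(P[:,0]-.627,P[:,1]+.005)<.04)&(P[:,2]>.098)&(P[:,2]<.108)]
if len(k):print('pink',len(k),(k.max(0)+k.min(0))/2,k.max(0)-k.min(0))
E
```

```text
time_s: 10.0
tcp_pos: [0.4166, -0.1486, 0.1529]
ee_rot: [0.0, 0.756, 0.654, 0.0]
contact_force: [0.0, 0.6, 1.1]
grip_width: 0.093
[6, 7, 13] [0.001, -0.0, 0.0]
--
[0, 0, 27] [0.0, 0.0, 0.0]
[0, 0, 27] [0.0, 0.0, 0.0]
[0, 0, 27] [0.0, 0.0, 0.0]
[0, 0, 27] [0.0, 0.0, 0.0]
--
1345 [ 0.4229986  -0.1423928   0.10815417] [0.03203419 0.03186153 0.00817031]
```

```bash
python3 -m crank '{"offset":[[6,6,13],[0,0,0],[0,0,26],[0,0,26],[0,0,26],[0,0,24],[0,0,0]],"rotation":[[0,0,0],[0,0,0],[0,0,0],[0,0,0],[0,0,0],[0,0,0],[0,0,0]]}'
python3 - <<'E'
from h import *
plan([((.4236,-.143,.035),-8.3,1)])
E
```

```text
time_s: 10.92
tcp_pos: [0.4279, -0.1385, 0.0324]
ee_rot: [-0.001, 0.754, 0.657, 0.0]
contact_force: [-0.8, -0.4, -0.2]
grip_width: 0.0931
[-5, -4, -3] [-0.002, -0.002, 0.008]
--
```

```bash
python3 -m crank '{"offset":[[-5,-4,-3],[0,0,0]],"rotation":[[0,0,0.008],[0,0,0]]}' && python3 -m crank '{"offset":[[0,0,0],[0,0,0],[0,0,0],[0,0,0],[0,0,0],[0,0,0],[0,0,0],[0,0,0]],"rotation":[[0,0,0],[0,0,0],[0,0,0],[0,0,0],[0,0,0],[0,0,0],[0,0,0],[0,0,0]]}' 40 25
python3 -m crank '{"offset":[[0,0,-10],[0,0,-20],[0,0,-10],[0,0,0]],"rotation":[[0,0,0],[0,0,0],[0,0,0],[0,0,0]]}'
python3 - <<'E'
from h import *
plan([((.615,-.0893,.08),-8.3,6)])
T=camera_params("wrist")["cam_to_world"]; im,d=capture("wrist"); P=cloud("wrist",T,d).reshape(-1,3)
k=P[(np.hypot(P[:,0]-.424,P[:,1]+.143)<.013)];print(np.percentile(k[:,2],[50,90,99]))
E
```

```text
time_s: 11.18
tcp_pos: [0.4241, -0.1431, 0.0374]
ee_rot: [-0.001, 0.756, 0.654, 0.0]
contact_force: [-0.6, -0.7, 0.2]
grip_width: 0.0931
time_s: 12.18
tcp_pos: [0.4242, -0.1435, 0.0395]
ee_rot: [-0.0, 0.756, 0.654, 0.0]
contact_force: [-0.3, 0.5, 0.8]
grip_width: 0.0436
time_s: 12.68
tcp_pos: [0.4242, -0.1434, 0.0814]
ee_rot: [-0.0, 0.756, 0.654, 0.0]
contact_force: [0.0, -0.3, -2.1]
grip_width: 0.0437
[14, 30, 0] [-0.0, -0.0, 0.0]
[14, 30, 0] [-0.0, -0.0, 0.0]
[14, 30, 0] [-0.0, -0.0, 0.0]
[14, 30, 0] [-0.0, -0.0, 0.0]
[14, 30, 0] [-0.0, -0.0, 0.0]
[14, 30, 0] [-0.0, -0.0, 0.0]
--
[0.15193176 0.15263354 0.15323249]
```

```bash
python3 -m crank '{"offset":[[7,15,0],[14,30,0],[14,30,0],[14,30,0],[14,30,0],[14,30,0],[6,13,0],[0,0,0]],"rotation":[[0,0,0],[0,0,0],[0,0,0],[0,0,0],[0,0,0],[0,0,0],[0,0,0],[0,0,0]]}'
python3 - <<'E'
from h import *
plan([((.615,-.0893,.06),-8.3,1)])
E
```

```text
time_s: 13.72
tcp_pos: [0.6213, -0.0817, 0.0737]
ee_rot: [-0.003, 0.756, 0.654, -0.001]
contact_force: [-0.9, -0.6, -1.5]
grip_width: 0.0434
[-8, -5, 14] [-0.006, -0.002, 0.0]
--
```

```bash
python3 -m crank '{"offset":[[-8,-5,9],[0,0,6],[0,0,5],[0,0,0]],"rotation":[[-0.006,-0.002,0],[0,0,0],[0,0,0],[0,0,0]]}'
python3 - <<'E'
from h import *
plan([((.615,-.0893,.0437),-8.3,1)])
E
```

```text
time_s: 14.22
tcp_pos: [0.6124, -0.0904, 0.0521]
ee_rot: [-0.0, 0.757, 0.654, -0.0]
contact_force: [0.7, -0.3, -1.3]
grip_width: 0.0439
[1, 2, 8] [-0.001, 0.001, -0.001]
--
```

```bash
python3 -m crank '{"offset":[[1,2,5],[0,0,2],[0,0,1],[0,0,0]],"rotation":[[0,0,0],[0,0,0],[0,0,0],[0,0,0]]}'
python3 - <<'E'
from h import *
plan([((.615,-.0893,.0437),-8.3,1)])
E
```

```text
time_s: 14.72
tcp_pos: [0.6149, -0.0896, 0.044]
ee_rot: [0.0, 0.757, 0.654, -0.0]
contact_force: [-0.2, -0.3, -2.2]
grip_width: 0.0436
[0, 0, 0] [0.0, 0.001, -0.001]
--
```

```bash
python3 -m crank '{"offset":[[0,0,1],[0,0,0],[0,0,0]],"rotation":[[0,0,0],[0,0,0],[0,0,0]]}'
```

```text
time_s: 15.1
tcp_pos: [0.6152, -0.0895, 0.0437]
ee_rot: [0.001, 0.757, 0.654, 0.0]
contact_force: [0.7, 0.4, -0.5]
grip_width: 0.0435
```

```bash
python3 -m crank '{"offset":[[0,0,1],[0,0,0],[0,0,0],[0,0,0],[0,0,0],[0,0,0]],"rotation":[[0,0,0],[0,0,0],[0,0,0],[0,0,0],[0,0,0],[0,0,0]]}' 85
python3 -m crank '{"offset":[[0,0,-20],[0,0,-40],[0,0,-50],[0,0,-20],[0,0,0]],"rotation":[[0,0,0],[0,0,0],[0,0,0],[0,0,0],[0,0,0]]}' 
python3 - <<'E'
from h import *
plan([((.4267,.0859,.17),-8.3,6)])
a,_=capture("top")
cv2.imwrite("pics/t4.png",np.clip(cv2.resize(a[125:325,160:480],None,fx=2.5,fy=2.5).astype(int)*2,0,255)[:,:,::-1])
E
```

```text
time_s: 15.85
tcp_pos: [0.6154, -0.0897, 0.0428]
ee_rot: [0.001, 0.757, 0.654, 0.0]
contact_force: [0.1, 0.3, 0.2]
grip_width: 0.0847
time_s: 16.48
tcp_pos: [0.6151, -0.0895, 0.1813]
ee_rot: [0.002, 0.757, 0.654, 0.001]
contact_force: [-0.1, -0.4, 0.2]
grip_width: 0.0853
[24, -35, 2] [0.001, 0.0, -0.0]
[24, -35, 2] [0.001, 0.0, -0.0]
[24, -35, 2] [0.001, 0.0, -0.0]
[24, -35, 2] [0.001, 0.0, -0.0]
[24, -35, 2] [0.001, 0.0, -0.0]
[24, -35, 2] [0.001, 0.0, -0.0]
--[ WARN:0@1.733] global loadsave.cpp:1063 imwrite_ Unsupported depth image for selected encoder is fallbacked to CV_8U.
```

View pics/t4.png

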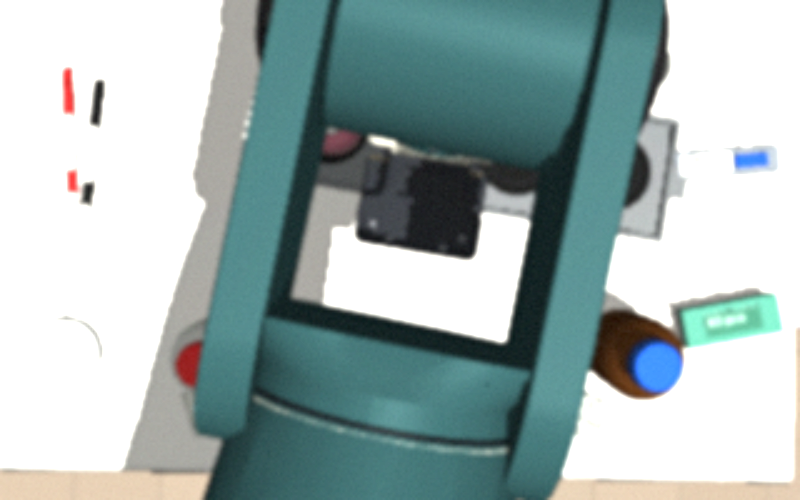

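The arm hides the row in this view. I'll check it later and go to red now.

```bash
python3 -m crank '{"offset":[[24,-35,2],[24,-35,2],[24,-35,2],[24,-35,2],[24,-35,2],[22,-31,2],[0,0,0]],"rotation":[[0,0,0],[0,0,0],[0,0,0],[0,0,0],[0,0,0],[0,0,0],[0,0,0]]}' 93
python3 - <<'E'
from h import *
T=camera_params("wrist")["cam_to_world"]; im,d=capture("wrist"); P=cloud("wrist",T,d).reshape(-1,3)
plan([((.4267,.0859,.15),-8.3,1),((.4267,.0859,.042),-8.3,4)])
k=P[(np.hypot(P[:,0]-.4267,P[:,1]-.086)<.04)&(P[:,2]>.114)&(P[:,2]<.124)]
if len(k):print(len(k),(k.max(0)+k.min(0))/2,k.max(0)-k.min(0))
cv2.imwrite("pics/w5.png",im[:,:,::-1])
E
```

```text
time_s: 17.4
tcp_pos: [0.4219, 0.0853, 0.1551]
ee_rot: [-0.005, 0.757, 0.653, -0.006]
contact_force: [1.1, -0.3, -0.5]
grip_width: 0.0928
[2, 4, 5] [-0.014, 0.003, -0.003]
--
[0, 0, 27] [0.0, 0.0, 0.0]
[0, 0, 27] [0.0, 0.0, 0.0]
[0, 0, 27] [0.0, 0.0, 0.0]
[0, 0, 27] [0.0, 0.0, 0.0]
--
1721 [0.42610357 0.08632656 0.11813245] [0.03521163 0.03513228 0.00795381]
```

View pics/w5.png

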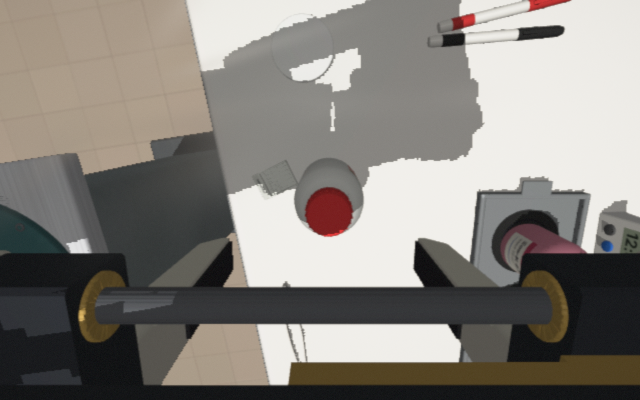

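The red cap at (329,212) lies between the jaws, and wrist depth agrees with the first measurement to within 1 mm. Descending.

```bash
python3 -m crank '{"offset":[[2,4,5],[0,0,0],[0,0,26],[0,0,26],[0,0,26],[0,0,22],[0,0,0]],"rotation":[[-0.012,0.003,-0.003],[0,0,0],[0,0,0],[0,0,0],[0,0,0],[0,0,0],[0,0,0]]}'
python3 - <<'E'
from h import *
plan([((.4265,.086,.042),-8.3,1)])
E
```

```text
time_s: 18.32
tcp_pos: [0.4288, 0.0827, 0.0442]
ee_rot: [-0.002, 0.758, 0.652, -0.002]
contact_force: [0.3, -0.1, 1.0]
grip_width: 0.0925
[3, -3, 2] [-0.006, 0.001, -0.005]
--
```

```bash
python3 -m crank '{"offset":[[3,-3,0],[0,0,0]],"rotation":[[-0.006,0,-0.005],[0,0,0]]}' && python3 -m crank '{"offset":[[0,0,0],[0,0,0],[0,0,0],[0,0,0],[0,0,0],[0,0,0],[0,0,0],[0,0,0]],"rotation":[[0,0,0],[0,0,0],[0,0,0],[0,0,0],[0,0,0],[0,0,0],[0,0,0],[0,0,0]]}' 40 25
python3 -m crank '{"offset":[[0,0,-10],[0,0,-20],[0,0,-12],[0,0,0]],"rotation":[[0,0,0],[0,0,0],[0,0,0],[0,0,0]]}'
python3 - <<'E'
from h import *
plan([((.45,-.10,.09),-8.3,6),((.6027,-.1734,.09),-8.3,6)])
T=camera_params("wrist")["cam_to_world"]; im,d=capture("wrist"); P=cloud("wrist",T,d).reshape(-1,3)
k=P[(np.hypot(P[:,0]-.4265,P[:,1]-.086)<.013)];print(np.percentile(k[:,2],[50,90,99]))
E
```

```text
time_s: 18.58
tcp_pos: [0.4271, 0.0861, 0.0458]
ee_rot: [0.001, 0.757, 0.654, 0.0]
contact_force: [-0.2, 0.4, -0.2]
grip_width: 0.0935
time_s: 19.58
tcp_pos: [0.4275, 0.0862, 0.0474]
ee_rot: [0.001, 0.756, 0.654, 0.001]
contact_force: [-1.0, -0.5, 0.8]
grip_width: 0.0481
time_s: 20.08
tcp_pos: [0.4273, 0.0863, 0.0916]
ee_rot: [0.001, 0.756, 0.654, 0.001]
contact_force: [0.2, -0.8, -1.9]
grip_width: 0.0481
[-30, 8, 0] [0.001, 0.0, -0.0]
[-30, 8, 0] [0.001, 0.0, -0.0]
[-30, 8, 0] [0.001, 0.0, -0.0]
[-30, 8, 0] [0.001, 0.0, -0.0]
[-30, 8, 0] [0.001, 0.0, -0.0]
[-30, 8, 0] [0.001, 0.0, -0.0]
--
[-8, 27, 0] [0.0, 0.0, 0.0]
[-8, 27, 0] [0.0, 0.0, 0.0]
[-8, 27, 0] [0.0, 0.0, 0.0]
[-8, 27, 0] [0.0, 0.0, 0.0]
[-8, 27, 0] [0.0, 0.0, 0.0]
[-8, 27, 0] [0.0, 0.0, 0.0]
--
[0.16394739 0.16469286 0.16532824]
```

```bash
python3 -m crank '{"offset":[[-15,4,0],[-30,8,0],[-30,8,0],[-30,8,0],[-30,8,0],[-30,8,0],[-16,20,0],[-8,26,0],[-8,26,0],[-8,26,0],[-6,20,0],[0,0,0]],"rotation":[[0,0,0],[0,0,0],[0,0,0],[0,0,0],[0,0,0],[0,0,0],[0,0,0],[0,0,0],[0,0,0],[0,0,0],[0,0,0],[0,0,0]]}'
python3 - <<'E'
from h import *
plan([((.6027,-.1734,.08),-8.3,2)])
E
```

```text
time_s: 21.62
tcp_pos: [0.5548, -0.1635, 0.0825]
ee_rot: [-0.002, 0.757, 0.653, -0.003]
contact_force: [-0.9, -0.5, -1.5]
grip_width: 0.0465
[-1, 24, 1] [-0.004, 0.001, -0.001]
[-1, 24, 1] [-0.004, 0.001, -0.001]
--
```

```bash
python3 -m crank '{"offset":[[-1,24,1],[-1,20,1],[0,0,0]],"rotation":[[-0.005,0.001,-0.001],[0,0,0],[0,0,0]]}'
python3 - <<'E'
from h import *
plan([((.6027,-.1734,.065),-8.3,1)])
T=camera_params("wrist")["cam_to_world"]; im,d=capture("wrist"); P=cloud("wrist",T,d);t=state()["tcp_pos"]
h=cv2.cvtColor(im,cv2.COLOR_RGB2HSV);m=((h[...,0]<8)|(h[...,0]>172))&(h[...,1]>120)&(d>0)
k=P[m];k=k[np.hypot(k[:,0]-t[0],k[:,1]-t[1])<.05];print(len(k),np.percentile(k,[1,50,99],axis=0).round(4),t)
cv2.imwrite("pics/w6.png",im[:,:,::-1])
E
```

```text
time_s: 22.0
tcp_pos: [0.5961, -0.1732, 0.0786]
ee_rot: [-0.002, 0.757, 0.653, -0.002]
contact_force: [-0.3, 0.3, -1.6]
grip_width: 0.0462
[1, 7, 14] [-0.006, 0.001, -0.003]
--
3542 [[ 0.5795 -0.1752  0.1343]
 [ 0.597  -0.1644  0.1493]
 [ 0.6118 -0.1556  0.1511]] [ 0.59558725 -0.17307055  0.07875526]
```

View pics/w6.png

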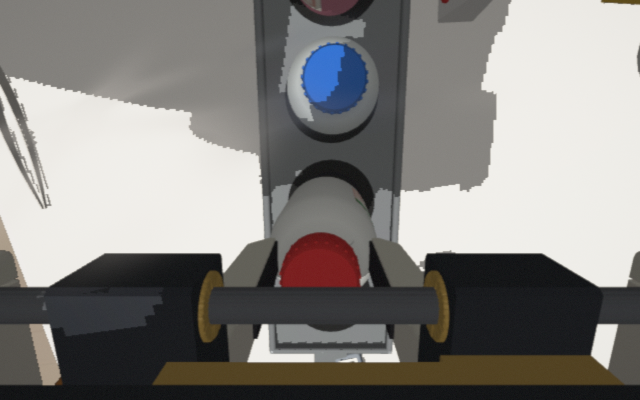

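Red is held with its cap at (320,262). Cap top is 0.151 and cap centre y ≈ −0.173, equal to the TCP, so it hasn't slipped. Lowering.

```bash
python3 -m crank '{"offset":[[1,7,10],[0,0,6],[0,0,3],[0,0,0]],"rotation":[[-0.006,0.001,-0.003],[0,0,0],[0,0,0],[0,0,0]]}'
python3 - <<'E'
from h import *
plan([((.6027,-.1734,.0513),-8.3,1)])
E
```

```text
time_s: 22.55
tcp_pos: [0.6009, -0.1729, 0.0582]
ee_rot: [-0.0, 0.756, 0.654, 0.0]
contact_force: [-0.1, -0.3, -1.4]
grip_width: 0.0462
[0, 2, 7] [-0.0, -0.0, 0.001]
--
```

```bash
python3 -m crank '{"offset":[[0,1,4],[0,0,2],[0,0,1],[0,0,0]],"rotation":[[0,0,0],[0,0,0],[0,0,0],[0,0,0]]}'
```

```text
time_s: 23.05
tcp_pos: [0.603, -0.1736, 0.0533]
ee_rot: [0.001, 0.756, 0.654, 0.001]
contact_force: [0.0, 0.3, -0.9]
grip_width: 0.0458
```

```bash
python3 -m crank '{"offset":[[0,0,2],[0,0,1],[0,0,0]],"rotation":[[0,0,0],[0,0,0],[0,0,0]]}'
```

```text
time_s: 23.42
tcp_pos: [0.6043, -0.1742, 0.0533]
ee_rot: [0.003, 0.756, 0.654, 0.002]
contact_force: [-1.2, 0.2, -0.2]
grip_width: 0.0455
```

```bash
python3 -m crank '{"offset":[[-1,-1,1],[0,0,1],[0,0,0]],"rotation":[[0,0,0],[0,0,0],[0,0,0]]}'
python3 -m crank '{"offset":[[0,0,0],[0,0,0],[0,0,0],[0,0,0],[0,0,0],[0,0,0]],"rotation":[[0,0,0],[0,0,0],[0,0,0],[0,0,0],[0,0,0],[0,0,0]]}' 85
python3 - <<'E'
from h import *
T=camera_params("wrist")["cam_to_world"]; im,d=capture("wrist"); P=cloud("wrist",T,d);t=state()["tcp_pos"]
h=cv2.cvtColor(im,cv2.COLOR_RGB2HSV);m=((h[...,0]<8)|(h[...,0]>172))&(h[...,1]>120)&(d>0)
k=P[m];k=k[np.hypot(k[:,0]-t[0],k[:,1]-t[1])<.05];print(len(k),np.percentile(k,[1,50,99],axis=0).round(4),t)
cv2.imwrite("pics/w7.png",im[:,:,::-1])
E
```

```text
time_s: 23.8
tcp_pos: [0.6045, -0.175, 0.0534]
ee_rot: [0.004, 0.756, 0.654, 0.003]
contact_force: [-2.6, 0.2, 0.4]
grip_width: 0.0456
time_s: 24.55
tcp_pos: [0.6044, -0.1751, 0.0525]
ee_rot: [0.004, 0.756, 0.654, 0.003]
contact_force: [1.0, -0.7, 0.7]
grip_width: 0.0849
3597 [[ 0.589  -0.1772  0.1079]
 [ 0.6061 -0.1661  0.1233]
 [ 0.6212 -0.1572  0.1249]] [ 0.60435843 -0.17508502  0.05242262]
```

View pics/w7.png

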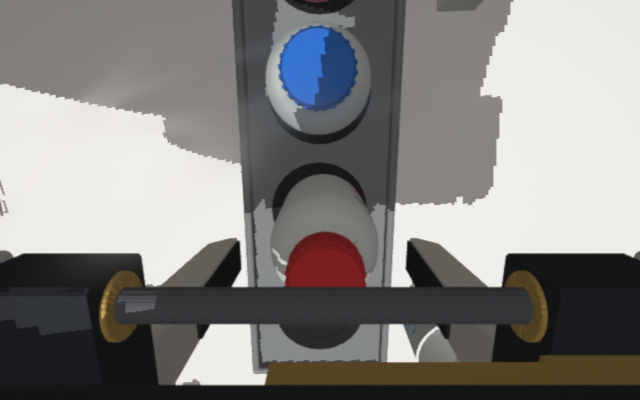

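Red is free on pad 3, cap top 0.124, centre about (0.605, −0.175). Next is brown.

```bash
python3 -m crank '{"offset":[[0,0,-20],[0,0,-40],[0,0,-50],[0,0,-30],[0,0,0]],"rotation":[[0.007,0,0],[0,0,0],[0,0,0],[0,0,0],[0,0,0]]}' 
python3 - <<'E'
from h import *
plan([((.4347,-.2665,.19),-8.3,5)])
E
```

```text
time_s: 25.22
tcp_pos: [0.6034, -0.1747, 0.196]
ee_rot: [0.001, 0.756, 0.654, 0.0]
contact_force: [-0.7, -0.6, -1.1]
grip_width: 0.0853
[-23, -31, 1] [0.0, 0.0, 0.0]
[-23, -31, 1] [0.0, 0.0, 0.0]
[-23, -31, 1] [0.0, 0.0, 0.0]
[-23, -31, 1] [0.0, 0.0, 0.0]
[-23, -31, 1] [0.0, 0.0, 0.0]
--
```

```bash
python3 -m crank '{"offset":[[-23,-31,-1],[-23,-31,-1],[-23,-31,-1],[-23,-31,-1],[-21,-29,-1],[0,0,0]],"rotation":[[0,0,0],[0,0,0],[0,0,0],[0,0,0],[0,0,0],[0,0,0]]}' 93
python3 - <<'E'
from h import *
T=camera_params("wrist")["cam_to_world"]; im,d=capture("wrist"); P=cloud("wrist",T,d).reshape(-1,3)
plan([((.4347,-.2665,.175),-8.3,1),((.4347,-.2665,.067),-8.3,4)])
k=P[(np.hypot(P[:,0]-.4347,P[:,1]+.2665)<.04)&(P[:,2]>.135)&(P[:,2]<.147)]
if len(k):print(len(k),(k.max(0)+k.min(0))/2,k.max(0)-k.min(0))
cv2.imwrite("pics/w8.png",im[:,:,::-1])
E
```

```text
time_s: 25.98
tcp_pos: [0.4294, -0.2658, 0.1933]
ee_rot: [-0.002, 0.756, 0.655, -0.001]
contact_force: [0.0, -0.1, -0.3]
grip_width: 0.0931
[-1, 5, 18] [-0.006, -0.002, 0.003]
--
[0, 0, 27] [0.0, 0.0, 0.0]
[0, 0, 27] [0.0, 0.0, 0.0]
[0, 0, 27] [0.0, 0.0, 0.0]
[0, 0, 27] [0.0, 0.0, 0.0]
--
1945 [ 0.43430888 -0.26665433  0.13955544] [0.03956875 0.04019982 0.00907875]
```

View pics/w8.png

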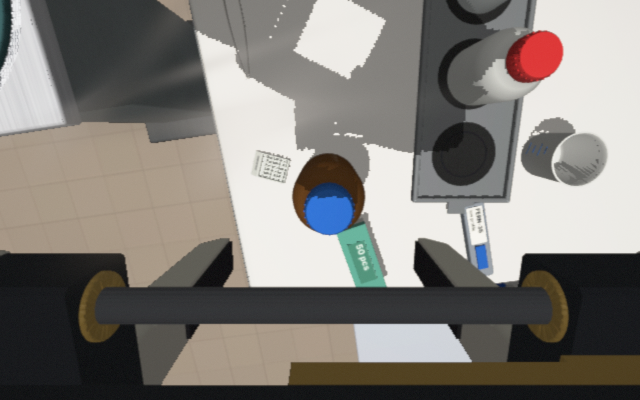

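The brown cap (329,208) is in line and matches the first measurement. The green box beside it is low and outside the jaw path. Descending.

```bash
python3 -m crank '{"offset":[[-1,4,16],[0,0,0],[0,0,26],[0,0,26],[0,0,26],[0,0,20],[0,0,0]],"rotation":[[-0.006,-0.002,0.003],[0,0,0],[0,0,0],[0,0,0],[0,0,0],[0,0,0],[0,0,0]]}'
python3 - <<'E'
from h import *
plan([((.4347,-.2665,.068),-8.3,1)])
E
```

```text
time_s: 26.9
tcp_pos: [0.437, -0.2641, 0.0717]
ee_rot: [-0.002, 0.755, 0.656, -0.0]
contact_force: [0.7, -0.3, 0.2]
grip_width: 0.0929
[-3, -2, 4] [-0.003, -0.002, 0.004]
--
```

```bash
python3 -m crank '{"offset":[[-3,-2,2],[0,0,0]],"rotation":[[-0.003,-0.002,0.004],[0,0,0]]}' && python3 -m crank '{"offset":[[0,0,0],[0,0,0],[0,0,0],[0,0,0],[0,0,0],[0,0,0],[0,0,0],[0,0,0]],"rotation":[[0,0,0],[0,0,0],[0,0,0],[0,0,0],[0,0,0],[0,0,0],[0,0,0],[0,0,0]]}' 40 35
python3 -m crank '{"offset":[[0,0,-10],[0,0,-20],[0,0,-12],[0,0,0]],"rotation":[[0,0,0],[0,0,0],[0,0,0],[0,0,0]]}'
python3 - <<'E'
from h import *
plan([((.5903,-.2574,.12),-8.3,6)])
T=camera_params("wrist")["cam_to_world"]; im,d=capture("wrist"); P=cloud("wrist",T,d).reshape(-1,3)
k=P[(np.hypot(P[:,0]-.4347,P[:,1]+.2665)<.015)];print(np.percentile(k[:,2],[50,90,99]))
E
```

```text
time_s: 27.15
tcp_pos: [0.4352, -0.2673, 0.0711]
ee_rot: [0.001, 0.756, 0.654, 0.0]
contact_force: [0.1, -0.4, 0.5]
grip_width: 0.093
time_s: 28.15
tcp_pos: [0.4353, -0.2678, 0.0729]
ee_rot: [0.002, 0.756, 0.654, 0.0]
contact_force: [-3.1, 0.4, 1.9]
grip_width: 0.0411
time_s: 28.65
tcp_pos: [0.4359, -0.2679, 0.119]
ee_rot: [0.003, 0.756, 0.654, 0.001]
contact_force: [0.4, 0.0, -0.1]
grip_width: 0.0404
[5, 25, 0] [0.001, 0.0, 0.0]
[5, 25, 0] [0.001, 0.0, 0.0]
[5, 25, 0] [0.001, 0.0, 0.0]
[5, 25, 0] [0.001, 0.0, 0.0]
[5, 25, 0] [0.001, 0.0, 0.0]
[5, 25, 0] [0.001, 0.0, 0.0]
--
[0.14164624 0.14245938 0.14308239]
```

The brown bottle didn't come up: its top is still at 0.142, and the jaws slid over the shoulder to the commanded 40 mm. I'll look.

```bash
python3 - <<'E'
from h import *
im,d=capture("wrist");cv2.imwrite("pics/w9.png",im[:,:,::-1])
b,d2=capture("side");cv2.imwrite("pics/s9.png",cv2.resize(b[100:300,180:400],None,fx=3,fy=3)[:,:,::-1])
D=np.load("pics/side0.npz");Q=cloud("side",D["T"],D["d"]).reshape(-1,3)
k=Q[np.hypot(Q[:,0]-.435,Q[:,1]+.269)<.045]
for z in np.arange(.03,.14,.008):
    q=k[(k[:,2]>z)&(k[:,2]<z+.008)]
    if len(q)>5: print(round(z+.004,3),"front r",(-(q[:,1].min())-.269).round(4),"halfw",((q[:,0].max()-q[:,0].min())/2).round(4))
E
```

```text
0.034 front r 0.036 halfw 0.0323
0.042 front r 0.0363 halfw 0.0334
0.05 front r 0.0363 halfw 0.0327
0.058 front r 0.0356 halfw 0.0323
0.066 front r 0.037 halfw 0.0339
0.074 front r 0.0388 halfw 0.0324
0.082 front r 0.0363 halfw 0.0322
0.09 front r 0.0353 halfw 0.0315
0.098 front r 0.034 halfw 0.0316
0.106 front r 0.0313 halfw 0.0287
0.114 front r 0.0254 halfw 0.0213
0.122 front r 0.0206 halfw 0.019
0.13 front r 0.0219 halfw 0.0189
0.138 front r 0.0214 halfw 0.0191
```

View pics/w9.png

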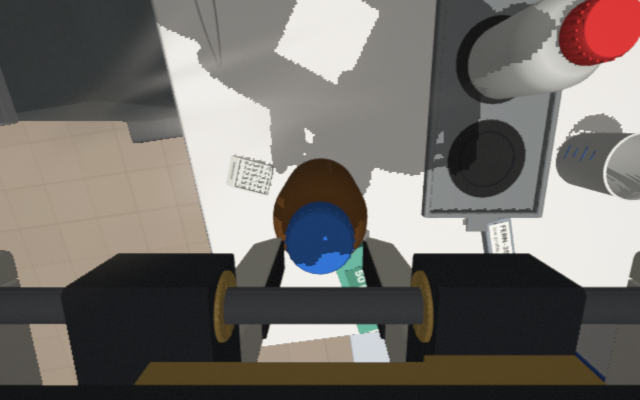

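View pics/s9.png

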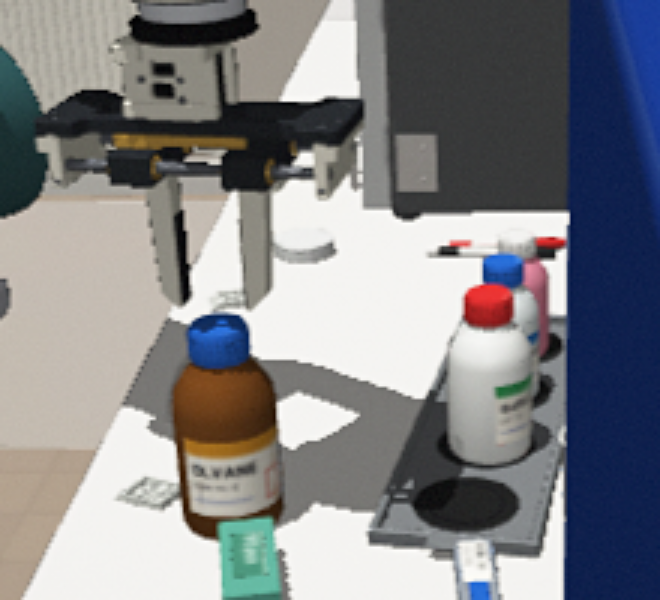

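```bash
python3 - <<'E'
from h import *
t,r=Rt();print(t,state()["grip_width"],state()["joints"].round(3))
print("tool axes",r.as_matrix().round(3).tolist())
for n in("side","wrist"):
    f,cx,cy=K(n);T=np.linalg.inv(camera_params(n)["cam_to_world"])
    for nm,p in dict(tcp=t,brown=(.4347,-.2675,.142),back=t-np.array([0,0,-.065])).items():
        c=T[:3,:3]@p+T[:3,3];u,v=c[0]/c[2]*f+cx,c[1]/c[2]*f+cy;print(n,nm,round(u,1),round(v,1),((u-180)*3,(v-100)*3) if n=="side" else '',c[2])
T=camera_params("side")["cam_to_world"];im,d=capture("side");P=cloud("side",T,d)
for (cu,cv) in [(178,298),(258,298),(250,270),(165,250),(218,330),(200,110)]:
    u,v=cu//3+180,cv//3+100;print((cu,cv),P[v,u].round(4))
E
```

```text
[ 0.43523025 -0.26746682  0.11719198] 0.03983667629021556 [-0.601 -0.227  1.873 -0.     1.493 -0.456]
tool axes [[0.144, 0.99, 0.003], [0.99, -0.144, -0.002], [-0.002, 0.003, -1.0]]
side tcp 253.7 218.7 (np.float64(221.09083661185326), np.float64(356.0081165971046)) 0.9981737254374752
side brown 252.4 207.0 (np.float64(217.2811832449976), np.float64(320.8586422120658)) 0.9885782574708821
side back 251.1 187.5 (np.float64(213.1683649049702), np.float64(262.38109832376927)) 0.9730529651146254
wrist tcp 322.7 232.2  0.21415624215243798
wrist brown 321.9 246.2  0.19009478656110668
wrist back 323.0 277.9  0.1510487999756036
(178, 298) [ 0.412  -0.2751  0.1619]
(258, 298) [ 0.4643 -0.2802  0.1639]
(250, 270) [ 0.4601 -0.2814  0.1826]
(165, 250) [ 0.407  -0.2736  0.1937]
(218, 330) [ 0.4361 -0.2803  0.1414]
(200, 110) [ 0.4391 -0.2917  0.2895]
```

```bash
python3 - <<'E'
from h import *
T=camera_params("side")["cam_to_world"];im,d=capture("side");P=cloud("side",T,d).reshape(-1,3)
t=state()["tcp_pos"];print(t)
for sx in(-1,1):
    k=P[(sx*(P[:,0]-t[0])>.0175)&(abs(P[:,0]-t[0])<.045)&(abs(P[:,1]-t[1])<.03)&(P[:,2]>.125)&(P[:,2]<.3)]
    print(sx,len(k),k.min(0).round(4),k[k[:,2]<k[:,2].min()+.01].mean(0).round(4))
D=np.load("pics/side0.npz");P=cloud("side",D["T"],D["d"]).reshape(-1,3)
t=np.array([.1954,.6458,.1793]);k=P[(abs(P[:,0]-t[0])<.08)&(abs(P[:,1]-t[1])<.08)&(P[:,2]>.1)];print(len(k),k.min(0),np.sort(k[:,2])[:8])
T=camera_params("wrist")["cam_to_world"];im,d=capture("wrist");Pw=cloud("wrist",T,d)
for u,v in[(275,260),(285,248),(365,250),(372,280),(262,330),(320,240)]: print((u,v),Pw[v,u].round(4),d[v,u])
E
```

```text
[ 0.43508938 -0.26738068  0.11683854]
-1 855 [ 0.3902 -0.2973  0.1255] [ 0.4173 -0.2767  0.1306]
1 690 [ 0.4527 -0.2974  0.1251] [ 0.4542 -0.2736  0.1303]
1662 [0.13550971 0.56607581 0.21544926] [0.21544926 0.21618322 0.21784063 0.21936726 0.21950127 0.21977221
 0.2198039  0.22011355]
(275, 260) [ 0.4156 -0.2564  0.1811] 0.14978074
(285, 248) [ 0.4073 -0.2803  0.0998] 0.23462674
(365, 250) [ 0.4561 -0.264   0.1647] 0.16626243
(372, 280) [ 0.4555 -0.2668  0.1913] 0.1410327
(262, 330) [ 0.4133 -0.2685  0.2146] 0.12023451
(320, 240) [ 0.4341 -0.2636  0.1419] 0.18896557
```

```bash
python3 - <<'E'
from h import *
T=camera_params("wrist")["cam_to_world"];im,d=capture("wrist");Pw=cloud("wrist",T,d)
t,_=Rt();print(t)
for u,v in[(320,305),(150,320),(226,305),(300,375),(500,320),(365,252),(365,262),(278,250),(278,258)]: print((u,v),Pw[v,u].round(4),round(float(d[v,u]),4))
T=camera_params("side")["cam_to_world"];im,d=capture("side");P=cloud("side",T,d)
for cu,cv in[(135,168),(250,172),(190,165),(60,175),(180,145),(182,285),(178,302),(255,302),(182,295)]:
    u,v=round(cu/3+180),round(cv/3+100);print((cu,cv),P[v,u].round(4))
E
```

```text
[ 0.43512499 -0.26739531  0.11691359]
(320, 305) [ 0.4385 -0.2381  0.2568] 0.0712
(150, 320) [ 0.4072 -0.2328  0.2636] 0.0644
(226, 305) [ 0.4195 -0.2351  0.2572] 0.0707
(300, 375) [ 0.4341 -0.2441  0.2693] 0.0607
(500, 320) [ 0.4721 -0.2424  0.2635] 0.0647
(365, 252) [ 0.456  -0.2648  0.1652] 0.166
(365, 262) [ 0.4553 -0.2692  0.1669] 0.1654
(278, 250) [ 0.4152 -0.2567  0.1681] 0.1625
(278, 258) [ 0.4165 -0.2567  0.1784] 0.1524
(135, 168) [ 0.3999 -0.2986  0.255 ]
(250, 172) [ 0.47   -0.3106  0.2567]
(190, 165) [ 0.4319 -0.2966  0.256 ]
(60, 175) [ 0.3519 -0.2903  0.2488]
(180, 145) [ 0.426  -0.2895  0.2668]
(182, 285) [ 0.4154 -0.2702  0.168 ]
(178, 302) [ 0.4114 -0.2741  0.1573]
(255, 302) [ 0.4622 -0.2808  0.1601]
(182, 295) [ 0.4156 -0.2734  0.1632]
```

Depth in both views shows the real fingertips about 40 mm above the reported TCP: 0.157 against 0.117 here, and 0.215 against 0.179 at the start. The body is higher by the same amount. So the first three bottles were gripped by their shoulders. They were still placed correctly, because I checked them against bottle heights and force. For brown I allow for those 40 mm: reported TCP 0.027 puts the tips at 0.067 on the straight body.

```bash
python3 -m crank '{"offset":[[0,0,-10],[0,0,0],[0,0,0],[0,0,0],[0,0,0]],"rotation":[[0.005,0,0],[0,0,0],[0,0,0],[0,0,0],[0,0,0]]}' 93 40
python3 - <<'E'
from h import *
T=camera_params("wrist")["cam_to_world"]; im,d=capture("wrist"); P=cloud("wrist",T,d).reshape(-1,3)
plan([((.4345,-.2668,.027),-8.3,4)])
k=P[(np.hypot(P[:,0]-.4347,P[:,1]+.2665)<.04)&(P[:,2]>.135)&(P[:,2]<.147)]
if len(k):print(len(k),(k.max(0)+k.min(0))/2,k.max(0)-k.min(0))
E
```

```text
time_s: 29.68
tcp_pos: [0.4351, -0.2674, 0.1275]
ee_rot: [-0.001, 0.756, 0.654, -0.002]
contact_force: [1.6, 0.2, -0.0]
grip_width: 0.0857
[0, 0, 25] [-0.001, 0.0, 0.0]
[0, 0, 25] [-0.001, 0.0, 0.0]
[0, 0, 25] [-0.001, 0.0, 0.0]
[0, 0, 25] [-0.001, 0.0, 0.0]
--
3309 [ 0.43419311 -0.26613951  0.13931894] [0.03938546 0.03876681 0.00860594]
```

```bash
python3 -m crank '{"offset":[[0,0,0],[0,0,20],[0,0,20],[0,0,15],[0,0,0]],"rotation":[[0,0,0],[0,0,0],[0,0,0],[0,0,0],[0,0,0]]}'
python3 - <<'E'
from h import *
plan([((.4343,-.2665,.03),-8.3,2)])
E
```

```text
time_s: 30.35
tcp_pos: [0.434, -0.2669, 0.0668]
ee_rot: [-0.002, 0.756, 0.654, -0.002]
contact_force: [0.6, -0.0, 0.0]
grip_width: 0.0931
[0, 0, 18] [-0.003, 0.0, 0.0]
[0, 0, 18] [-0.003, 0.0, 0.0]
--
```

```bash
python3 -m crank '{"offset":[[0,0,17],[0,0,14],[0,0,5],[0,0,0]],"rotation":[[-0.003,0,0],[0,0,0],[0,0,0],[0,0,0]]}'
python3 - <<'E'
from h import *
plan([((.4343,-.2665,.027),-8.3,1)])
b,_=capture("side");cv2.imwrite("pics/s10.png",cv2.resize(b[100:300,180:400],None,fx=3,fy=3)[:,:,::-1])
E
```

```text
time_s: 30.85
tcp_pos: [0.4341, -0.267, 0.0286]
ee_rot: [-0.0, 0.756, 0.654, -0.001]
contact_force: [-0.1, 0.7, 1.0]
grip_width: 0.0931
[1, 0, 2] [-0.002, 0.001, 0.0]
--
```

View pics/s10.png

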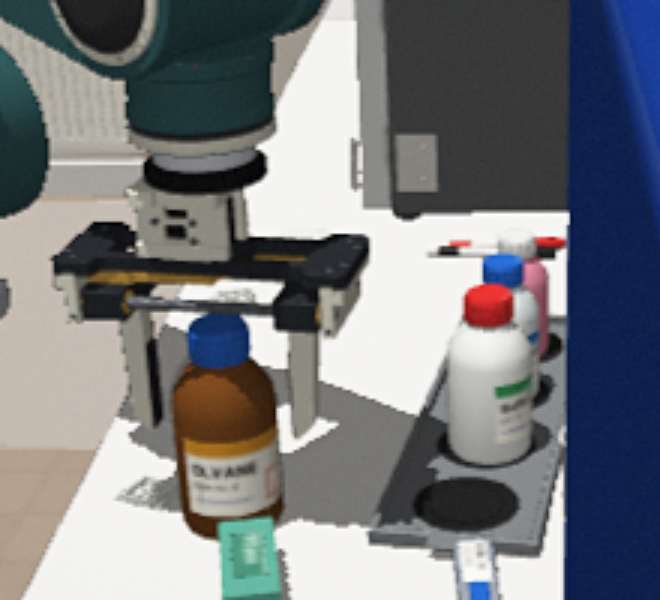

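The fingers (145,420) and (305,435) straddle the straight body, and the cap is just under the gripper body. Closing.

```bash
python3 -m crank '{"offset":[[0,0,0],[0,0,0],[0,0,0],[0,0,0],[0,0,0],[0,0,0]],"rotation":[[0,0,0],[0,0,0],[0,0,0],[0,0,0],[0,0,0],[0,0,0]]}' 40 40
python3 -m crank '{"offset":[[0,0,-8],[0,0,-15],[0,0,-15],[0,0,0]],"rotation":[[0,0,0],[0,0,0],[0,0,0],[0,0,0]]}'
python3 - <<'E'
from h import *
plan([((.5903,-.2574,.075),-8.3,6)])
T=camera_params("side")["cam_to_world"]; im,d=capture("side"); P=cloud("side",T,d).reshape(-1,3)
h=cv2.cvtColor(im,cv2.COLOR_RGB2HSV).reshape(-1,3);m=(h[:,0]>95)&(h[:,0]<125)&(h[:,1]>120)
k=P[m&(np.hypot(P[:,0]-.4347,P[:,1]+.2665)<.035)];print(np.percentile(k,[2,50,98],axis=0).round(4))
E
```

```text
time_s: 31.65
tcp_pos: [0.4347, -0.2674, 0.0301]
ee_rot: [0.001, 0.756, 0.654, -0.001]
contact_force: [-0.7, -0.1, -0.7]
grip_width: 0.0653
time_s: 32.15
tcp_pos: [0.4348, -0.2674, 0.0712]
ee_rot: [0.001, 0.756, 0.654, -0.0]
contact_force: [-0.1, 0.3, -2.5]
grip_width: 0.0653
[5, 25, -1] [0.0, 0.0, 0.0]
[5, 25, -1] [0.0, 0.0, 0.0]
[5, 25, -1] [0.0, 0.0, 0.0]
[5, 25, -1] [0.0, 0.0, 0.0]
[5, 25, -1] [0.0, 0.0, 0.0]
[5, 25, -1] [0.0, 0.0, 0.0]
--
[[ 0.4182 -0.2906  0.1616]
 [ 0.4382 -0.2831  0.1777]
 [ 0.4563 -0.2551  0.2572]]
```

Brown is lifted (cap 0.16–0.18, opening 65 mm). Moving to pad 4.

```bash
python3 -m crank '{"offset":[[2,12,-1],[5,25,-1],[5,25,-1],[5,25,-1],[5,25,-1],[5,25,-1],[2,12,0],[0,0,0]],"rotation":[[0,0,0],[0,0,0],[0,0,0],[0,0,0],[0,0,0],[0,0,0],[0,0,0],[0,0,0]]}'
python3 - <<'E'
from h import *
plan([((.5903,-.2574,.05),-8.3,1)])
E
```

```text
time_s: 33.2
tcp_pos: [0.5938, -0.2582, 0.0715]
ee_rot: [-0.002, 0.756, 0.654, -0.001]
contact_force: [0.1, -0.4, -3.1]
grip_width: 0.0655
[0, -3, 21] [-0.005, -0.001, 0.0]
--
```

```bash
python3 -m crank '{"offset":[[0,-3,15],[0,0,8],[0,0,5],[0,0,0]],"rotation":[[-0.005,-0.001,0],[0,0,0],[0,0,0],[0,0,0]]}'
python3 - <<'E'
from h import *
plan([((.5903,-.2574,.034),-8.3,1)])
E
```

```text
time_s: 33.7
tcp_pos: [0.5883, -0.2578, 0.0407]
ee_rot: [-0.0, 0.757, 0.654, -0.0]
contact_force: [0.3, 0.2, -2.6]
grip_width: 0.0653
[1, 2, 7] [-0.001, 0.0, -0.001]
--
```

```bash
python3 -m crank '{"offset":[[0,1,4],[0,0,1],[0,0,1],[0,0,0]],"rotation":[[0,0,0],[0,0,0],[0,0,0],[0,0,0]]}'
```

```text
time_s: 34.2
tcp_pos: [0.5897, -0.2582, 0.0351]
ee_rot: [0.0, 0.757, 0.654, -0.0]
contact_force: [-0.7, 0.1, -2.6]
grip_width: 0.0655
```

```bash
python3 -m crank '{"offset":[[0,0,1],[0,0,0],[0,0,0]],"rotation":[[0,0,0],[0,0,0],[0,0,0]]}'
```

```text
time_s: 34.58
tcp_pos: [0.5898, -0.2583, 0.0343]
ee_rot: [0.0, 0.757, 0.654, -0.0]
contact_force: [0.2, -0.3, -2.8]
grip_width: 0.0654
```

Still carrying the weight (−2.8 N). I'll lower a little more until the force drops off.

```bash
python3 -m crank '{"offset":[[0,0,1],[0,0,1],[0,0,0]],"rotation":[[0,0,0],[0,0,0],[0,0,0]]}'
```

```text
time_s: 34.95
tcp_pos: [0.59, -0.2585, 0.0342]
ee_rot: [0.001, 0.757, 0.654, -0.0]
contact_force: [0.1, 0.3, -4.6]
grip_width: 0.0655
```

```bash
python3 -m crank '{"offset":[[0,0,2],[0,0,1],[0,0,0]],"rotation":[[0,0,0],[0,0,0],[0,0,0]]}'
python3 - <<'E'
from h import *
T=camera_params("wrist")["cam_to_world"]; im,d=capture("wrist"); P=cloud("wrist",T,d).reshape(-1,3)
k=P[(np.hypot(P[:,0]-.59,P[:,1]+.258)<.012)];print(np.percentile(k[:,2],[10,50,90]))
print(state()["contact_force"])
cv2.imwrite("pics/w11.png",im[:,:,::-1])
E
```

```text
time_s: 35.33
tcp_pos: [0.5902, -0.2587, 0.0341]
ee_rot: [0.001, 0.757, 0.654, 0.0]
contact_force: [0.3, -0.3, -3.2]
grip_width: 0.0652
[0.14528213 0.14599369 0.1466973 ]
[-0.11009361 -0.19931887  1.24446657]
```

View pics/w11.png

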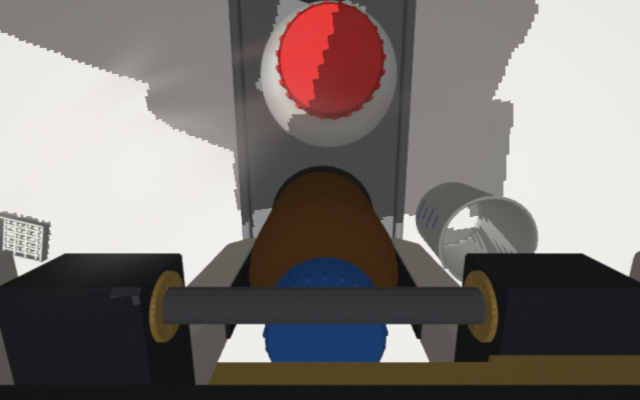

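Brown's top is at 0.146 (142 + 4 mm), so it is on the floor. The beaker is at (475,230), so I open only to 76 mm.

```bash
python3 -m crank '{"offset":[[0,0,0],[0,0,0],[0,0,0],[0,0,0],[0,0,0]],"rotation":[[0,0,0],[0,0,0],[0,0,0],[0,0,0],[0,0,0]]}' 77
python3 -m crank '{"offset":[[0,0,-15],[0,0,-30],[0,0,-40],[0,0,-40],[0,0,-20],[0,0,0]],"rotation":[[0,0,0],[0,0,0],[0,0,0],[0,0,0],[0,0,0],[0,0,0]]}'
python3 - <<'E'
from h import *
plan([((.37,-.12,.2),-8.3,6)])
E
```

```text
time_s: 36.0
tcp_pos: [0.5906, -0.259, 0.0339]
ee_rot: [0.002, 0.757, 0.654, 0.0]
contact_force: [0.7, -0.3, 0.2]
grip_width: 0.0771
time_s: 36.75
tcp_pos: [0.5901, -0.2585, 0.1874]
ee_rot: [0.003, 0.757, 0.654, 0.001]
contact_force: [1.2, -0.0, -1.2]
grip_width: 0.0773
[18, -40, -2] [0.001, 0.0, -0.0]
[18, -40, -2] [0.001, 0.0, -0.0]
[18, -40, -2] [0.001, 0.0, -0.0]
[18, -40, -2] [0.001, 0.0, -0.0]
[18, -40, -2] [0.001, 0.0, -0.0]
[18, -40, -2] [0.001, 0.0, -0.0]
--
```

```bash
python3 -m crank '{"offset":[[18,-40,-2],[18,-40,-2],[18,-40,-2],[18,-40,-2],[18,-40,-2],[16,-36,-2],[0,0,0]],"rotation":[[0,0,0],[0,0,0],[0,0,0],[0,0,0],[0,0,0],[0,0,0],[0,0,0]]}'
python3 - <<'E'
from h import *
pads=dict(pink=(.627,-.005,.104,.015),blue=(.6149,-.0893,.114,.0155),red=(.6027,-.1734,.124,.0175),brown=(.5903,-.2574,.146,.0195))
for n in("top","side"):
    T=camera_params(n)["cam_to_world"]; im,d=capture(n); P=cloud(n,T,d).reshape(-1,3);off=.002 if n=="top" else -.002
    cv2.imwrite(f"pics/{n}12.png",np.clip(im.astype(int)*(2 if n=="top" else 1),0,255).astype(np.uint8)[:,:,::-1])
    for b,(x,y,z,r) in pads.items():
        k=P[(np.hypot(P[:,0]-x,P[:,1]-y)<.035)&(P[:,2]>z-.006)&(P[:,2]<z+.006)]
        if len(k)>4:
            c=(k.max(0)+k.min(0))/2;c[1]-=off;print(n,b,len(k),c.round(4),"err",((c[:2]-(x,y))*1000).round(1),(k.max(0)-k.min(0)).round(3),np.percentile(k[:,2],90).round(4))
E
```

```text
time_s: 37.62
tcp_pos: [0.363, -0.1144, 0.1866]
ee_rot: [-0.004, 0.757, 0.654, -0.002]
contact_force: [0.3, -0.5, 0.3]
grip_width: 0.077
top pink 182 [ 0.6257 -0.0083  0.1037] err [-1.3 -3.3] [0.029 0.028 0.011] 0.1061
top blue 194 [ 0.6155 -0.0875  0.1127] err [0.6 1.8] [0.03  0.03  0.009] 0.1157
top red 245 [ 0.606  -0.1754  0.1228] err [ 3.3 -2. ] [0.035 0.034 0.01 ] 0.126
top brown 321 [ 0.5907 -0.2578  0.1451] err [ 0.4 -0.4] [0.038 0.038 0.009] 0.1476
side pink 63 [ 0.6253 -0.0098  0.1016] err [-1.7 -4.8] [0.029 0.034 0.006] 0.1038
side blue 80 [ 0.6153 -0.0933  0.1115] err [ 0.4 -4. ] [0.029 0.031 0.007] 0.114
side red 100 [ 0.6065 -0.1766  0.1216] err [ 3.8 -3.2] [0.033 0.036 0.006] 0.1238
side brown 165 [ 0.5899 -0.262   0.1434] err [-0.4 -4.6] [0.037 0.036 0.007] 0.1459
```

View pics/top12.png

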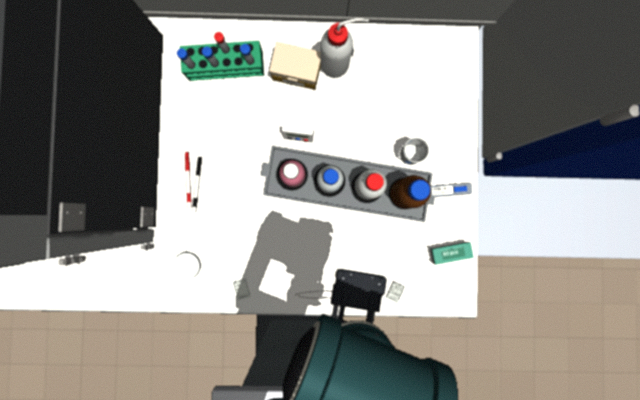

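View pics/side12.png

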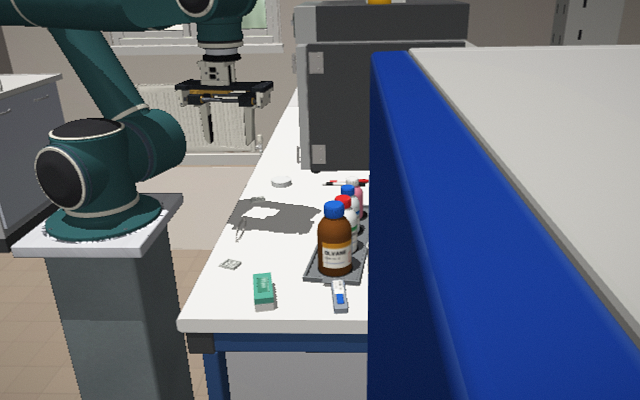

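Both views show the four bottles upright on their pads in the right order, with caps in the top picture at (291,171), (331,177), (375,182) and (420,189). Centring errors are 5 mm or less and the tops are at the right heights. The arm is clear of everything.

```bash
python3 - <<'E'
from bench import *
print(hand_in())
E
```

```text
the job is handed in; nothing more can be done
None
```

The four bottles stand on the pads in order of height, and I handed the job in at about 38 s of the 99 s allowed. The timer is behind pad 1, so the order is pink on pad 1, bluecap on pad 2, redcap on pad 3 and brown on pad 4.

**Last checks:**
- **Centring:** the cap centres are within about 4 mm of the pad centres in the top view and about 5 mm in the side view; the limit is 13 mm.
- **Height:** the bottle tops read 0.104–0.106, 0.114–0.116, 0.124–0.126 and 0.146–0.148 m. Standing on the tray floor they should be 0.104, 0.114, 0.124 and 0.146 m.
- **Standing free:** all four look upright, and the gripper was drawn well clear.

**What disagreed or went wrong:**
- **Camera offset:** the top and side cameras differ by a constant 4 mm or so in y, and I used the mean.
- **Fingertip height:** depth readings put the real fingertips about 40 mm above the reported TCP. The first three bottles were therefore gripped by the shoulder.
- **Brown bottle:** the first grasp slid off over the shoulder, and the bottle did not move noticeably. I gripped it lower on the body and then placed it.

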